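Fetch the pill organizer from behind the vitamin jars

TASK

The pill organizer is hemmed in behind three vitamin jars: first move all three jars, upright, into the grey tray, and only then lay the organizer lids-up and lengthwise on the cork mat, wholly on it, while the jars are all still in the tray. Then stand each jar back, wholly on the coaster of its own colour (the red jar on the terracotta one). Never tip a jar or the organizer over, and leave the whisk where it lies.

Things in the scene. Friction and masses are not known exactly. Their poses are not given: they have to be found in the camera images.
- jar_white_mid (a point): white screw-cap vitamin jar with a paper label band, upright cylinder 48 mm diameter (cap 45 mm), 85 mm tall, about 0.13 kg, loose; at the start it stands on the white coaster. The point is its centre, 42.5 mm above its underside; z is its axis, up when upright.
- jar_blue_mid (a point): blue screw-cap vitamin jar with a paper label band, upright cylinder 48 mm diameter (cap 45 mm), 85 mm tall, about 0.13 kg, loose; at the start it stands on the blue coaster. The point is its centre, 42.5 mm above its underside; z is its axis, up when upright.
- jar_red_mid (a point): red screw-cap vitamin jar with a paper label band, upright cylinder 48 mm diameter (cap 45 mm), 85 mm tall, about 0.13 kg, loose; at the start it stands on the terracotta coaster. The point is its centre, 42.5 mm above its underside; z is its axis, up when upright.
- coaster_white_top (a point): white round ceramic coaster, 78 mm diameter, 8 mm thick, fixed, lying flat on the dark wooden riser board (290 x 140 mm, 12 mm thick), home of the white jar. The point is the centre of its top face, 20 mm above the work surface. The three coasters stand in a row 92 mm apart along their y axes, in shuffled order; their x axis points level, square to the row, away from the robot towards the pill organizer, whose centre line is about 64 mm from that of the row.
- coaster_blue_top (a point): blue round ceramic coaster, 78 mm diameter, 8 mm thick, fixed, lying flat on the dark wooden riser board (290 x 140 mm, 12 mm thick), home of the blue jar. The point is the centre of its top face, 20 mm above the work surface. The three coasters stand in a row 92 mm apart along their y axes, in shuffled order; their x axis points level, square to the row, away from the robot towards the pill organizer, whose centre line is about 64 mm from that of the row.
- coaster_red_top (a point): terracotta (brick-red) round ceramic coaster, 78 mm diameter, 8 mm thick, fixed, lying flat on the dark wooden riser board (290 x 140 mm, 12 mm thick), home of the red jar. The point is the centre of its top face, 20 mm above the work surface. The three coasters stand in a row 92 mm apart along their y axes, in shuffled order; their x axis points level, square to the row, away from the robot towards the pill organizer, whose centre line is about 64 mm from that of the row.
- organizer_mid (a point): pill organizer: a strip of seven clear plastic cells with closed flip-top lids and green base and tabs, 150 mm long (its y), 32 mm wide (its x), 30 mm tall, about 0.1 kg, loose. It lies on the riser board (top 12 mm above the work surface) behind the jars, parallel to their row. The point is its centre, 15 mm above its underside; z up.
- tray_in (a point): grey low-rimmed tray, outside 130 mm (x) by 300 mm (y), rim 16 mm high, walls 5 mm, fixed: the side area. The point is the centre of its inner floor, 5 mm above the work surface. The three jars fit in a row along its y, 92 mm apart.
- mat_top (a point): cork mat, 80 mm (x) by 190 mm (y), 4 mm thick, fixed, the place for the organizer. The point is the centre of its top face.
- whisk_mid (a point): steel mini whisk lying flat on the shelf, about 176 mm long along its y, 32 mm wide at the wires, at most 33 mm high, a loose bystander to be left alone. The point is near its middle, 8 mm above the shelf.
There are look-alikes about, which are no part of the job. What is shaped like the part that bears organizer_mid but purple is not meant.

How it is judged:
On the way, in this order (a step that is already met when the one before it is completed fails the run):
1. all three jars stand upright in the tray (x of jar_white_mid in the frame of tray_in between -0.06 and 0.06 m and y of jar_white_mid in the frame of tray_in between -0.145 and 0.145 m and z of jar_white_mid in the frame of tray_in between 0.0365 and 0.0485 m and angle between each of jar_white_mid, jar_blue_mid, jar_red_mid's own z axis and vertical below 0.12 rad and x of jar_blue_mid in the frame of tray_in between -0.06 and 0.06 m and y of jar_blue_mid in the frame of tray_in between -0.145 and 0.145 m and z of jar_blue_mid in the frame of tray_in between 0.0365 and 0.0485 m and x of jar_red_mid in the frame of tray_in between -0.06 and 0.06 m and y of jar_red_mid in the frame of tray_in between -0.145 and 0.145 m and z of jar_red_mid in the frame of tray_in between 0.0365 and 0.0485 m), for 0.2 s.
2. the organizer lies lengthwise on the cork mat while the jars stand in the tray (all of step 1 and x of organizer_mid in the frame of mat_top between -0.026 and 0.026 m and y of organizer_mid in the frame of mat_top between -0.022 and 0.022 m and z of organizer_mid in the frame of mat_top between 0.009 and 0.021 m and angle between the y axis of organizer_mid and the y axis of mat_top, either way round below 0.25 rad and angle between organizer_mid's own z axis and vertical below 0.1 rad), for 0.2 s.
At the end, for the whole second after the job is handed in: Each jar stands upright (within 0.1 rad) and at rest on the coaster of its colour, its centre within 15 mm of the coaster's; the organizer lies lids-up and at rest on the cork mat, within 26 mm across and 22 mm along of its centre and 0.25 rad of its length (horizontal distance between jar_white_mid and coaster_white_top below 0.015 m and z of jar_white_mid in the frame of coaster_white_top between 0.0365 and 0.0485 m and angle between each of jar_white_mid, jar_blue_mid, jar_red_mid, organizer_mid's own z axis and vertical below 0.1 rad and linear speed of each of jar_white, jar_blue, jar_red, organizer below 0.02 m/s and horizontal distance between jar_blue_mid and coaster_blue_top below 0.015 m and z of jar_blue_mid in the frame of coaster_blue_top between 0.0365 and 0.0485 m and horizontal distance between jar_red_mid and coaster_red_top below 0.015 m and z of jar_red_mid in the frame of coaster_red_top between 0.0365 and 0.0485 m and x of organizer_mid in the frame of mat_top between -0.026 and 0.026 m and y of organizer_mid in the frame of mat_top between -0.022 and 0.022 m and z of organizer_mid in the frame of mat_top between 0.009 and 0.021 m and angle between the y axis of organizer_mid and the y axis of mat_top, either way round below 0.25 rad); the robot touches nothing.
It fails at once if a jar is tipped by more than 0.6 rad (angle between any of jar_white_mid, jar_blue_mid, jar_red_mid's own z axis and vertical above 0.6 rad).
It fails at once if the organizer is tipped by more than 0.8 rad (angle between organizer_mid's own z axis and vertical above 0.8 rad).
It fails at once if the whisk is moved by more than 30 mm (distance of whisk_mid from where it was at the start of the episode above 0.03 m).
It also fails if it takes over 144 s, if anything falls off the work surface, if the arm or the gripper's body presses on something with over 40 N, if the wrist force passes 120 N, or if a joint passes its speed limit or range.

ROBOT

A 6-joint arm with a two-finger parallel gripper is mounted at the origin on the work surface. World frame = base frame: x ahead of the robot, y to its left, z up, the work surface at z = 0. Lengths are in m, angles in rad, forces in N, time in s.
With the tool pointing down it reaches from about 0.3 to 0.875 m from the base axis. Payload 6.4 kg.
Tool frame: the origin (TCP) lies where the fingers leave the gripper's body, on its centre line; the fingertips stand 73 mm ahead of it and the grasp point (between the pads) lies 54 mm ahead of it (ctrl.pinch_z is the distance from the TCP to the grasp point, in m); z points along the fingers, y is the direction in which the jaws open and shut (so a half turn about z gives the same grasp; the last joint's range is limited). The gripper opens to 85 mm and grips with 20 to 120 N. Pads are 22 mm wide; open, the fingers measure 114 mm over their backs; the gripper's body (76 mm by 85 mm) begins 54 mm behind the grasp point. The pads swing forward as they close: fully open they stand 13 mm farther back than shut.
Start: joints at [-0.206, 0.181, 1.607, -0, 1.354, -0.206], TCP at [0.575, 0, 0.304] pointing down, gripper open.
Joint ranges: [-2.99, 2.99], [-0.89, 2.07], [0.3, 2.58], [-1.14, 4.28], [0, 2.63], [-3.12, 3.12]. Speed limits (rad/s): [2.57, 2.57, 3.01, 3.14, 3.14, 3.14].

INTERFACE

Orientations are given as a unit quaternion [w, x, y, z].
In Python, from bench import ctrl, camera, camera_model gives the robot as it stands.
- The arm moves only by the tool arm_command, never from a script. Its argument "series" is a list of rows, each a list of 7 numbers: the shift along the tool's x, y, z in m, then the turn, a rotation vector about the tool's x, y, z in degrees, then the finger opening in m, from 0 to 0.0854. In form: [[tx, ty, tz, rx, ry, rz, gripper], ...]. A call has exactly 5 rows; each row is the pose to reach, as a shift and turn from the pose commanded when the call began, along the tool's axes at that moment; what a row does not reach only later rows make up. A row lasts 1/10 s, in which the tool goes at most 50 mm and 8.59 degrees, less where a joint would pass 70% of its speed; a pose out of reach is approached as far as the arm can. A call with a gripper value outside its range is refused whole. The fingers move at their own pace and stop on an object; the grip force is fixed at half the most. Time passes only in rows, so rows that repeat a pose let the fingers close, or fill a call up. It gives the time, the measured TCP pose, the force and the opening at its end, in the units of the state.
- ctrl.get_obs(): the state, without advancing time (a new reading comes with each control period).
- camera(name): name is "scene" or "side" or "wrist"; returns (picture, depth): 400x640x3 uint8, red, green, blue; 400x640 float32, m along the optical axis (not along the pixel's ray), 0 where there is no reading.
- camera_model(name): a dict with "K" (3x3 intrinsics, pixels), "position" and "attitude" of the camera in the world. Camera axes: x right, y down, z forward; pixel columns grow to the right and rows downward; lengths in m; the calibration is good to about 2 mm. A picture is of the moment at which its call begins: read the wrist's pose just before it. camera_model takes no time and is no camera call; for the wrist camera it gives the pose at the moment of the call.
- ctrl.hand_in(): hands the job in, once; it reports no verdict.
The state is a dict: "time_s": time; "q": joint angles; "dq": joint speeds; "joint_efforts": joint torques, N m; "eef_pos": TCP position; "eef_rot": TCP orientation; "wrist_force": force on the tool from outside, world axes, zero at the start; "torque": the same for the moment, N m; "opening": opening from 0.0 (shut) to 1.0 (fully open).
Only numpy, scipy, OpenCV 4.12 (cv2) and the standard library are available. Lean on these libraries where they do the work, as an engineer would, in place of code of your own. Each camera call takes 0.05 s, during which the arm holds its last target. There are 200 camera calls.

## Working session

There is one attempt and no reset: what is moved stays moved. The work goes in short steps, Python scripts to look and compute and a tool call to move; the robot and the scene stay as the last step left them, time stands still between calls to the robot, and variables do not carry over. Pictures are saved under pics/ and viewed, about 12 in all and at most 16, crops included, and the job is handed in when it is done.

Besides the shell and the picture viewer there is one more tool, called after "Emit:" as name(argument=value, ...), one argument or row to a line, values as JSON. arm_command: Moves the arm, as the interface text tells. Its arguments: {"type":"object","properties":{"series":{"type":"array","items":{"type":"array","items":{"type":"number"}}}},"required":["series"]}

```bash
ls; mkdir -p pics
cat > h.py <<'E'
import numpy as np, cv2
from bench import ctrl, camera, camera_model
from scipy.spatial.transform import Rotation as R
def rot(q): q=np.array(q,float); return R.from_quat(q[[1,2,3,0]]).as_matrix() if q.shape==(4,) else q
def snap(n,f=None):
    m=camera_model(n); im,d=camera(n)
    if f: cv2.imwrite('pics/'+f+'.png',im[:,:,::-1])
    return im,d,m
def ray(m,uv,z):
    uv=np.atleast_2d(uv).astype(float); K=np.array(m['K']); A=rot(m['attitude']); p=np.array(m['position'])
    r=np.c_[uv,np.ones(len(uv))]@np.linalg.inv(K).T@A.T
    return p+r*((z-p[2])/r[:,2])[:,None]
def cloud(d,m):
    v,u=np.mgrid[:d.shape[0],:d.shape[1]]; K=np.array(m['K'])
    c=np.stack([(u-K[0,2])/K[0,0]*d,(v-K[1,2])/K[1,1]*d,d],-1)
    return c@rot(m['attitude']).T+np.array(m['position'])
E
python3 - <<'E'
from h import *
for n in('scene','side'):
    im,d,m=snap(n,n+'0'); print(n,m)
o=ctrl.get_obs(); print(o['eef_pos'],o['eef_rot'],o['time_s'],o['opening'])
np.savez('s0.npz')
E
```

```text
pics
scene {'K': array([[423.788212  ,   0.        , 318.88199937],
       [  0.        , 423.788212  , 190.42736695],
       [  0.        ,   0.        ,   1.        ]]), 'position': array([0.95600991, 0.66370954, 0.95620969]), 'attitude': array([-0.11507701,  0.30772971,  0.88293138, -0.3353981 ])}
side {'K': array([[414.15025638,   0.        , 314.77970209],
       [  0.        , 414.15025638, 203.90147788],
       [  0.        ,   0.        ,   1.        ]]), 'position': array([ 0.02645524, -0.81754917,  0.74209609]), 'attitude': array([-0.44110067,  0.86455101, -0.21592676,  0.10657104])}
[5.74637504e-01 9.24663627e-05 3.03067814e-01] [-6.41992092e-04  7.07102319e-01  7.07110817e-01 -4.36694163e-04] 0.1 1.0012469391971248
```

View pics/scene0.png

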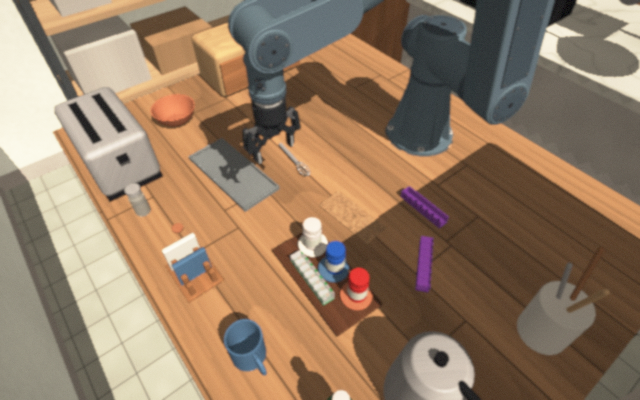

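View pics/side0.png

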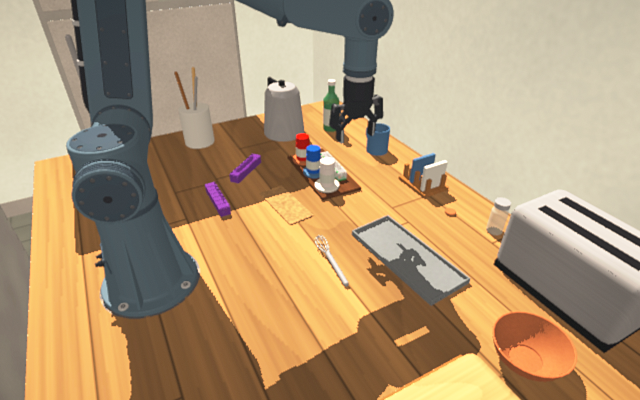

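Scene picture: the white jar is at (312,236), blue at (335,260) and red at (357,288). The green/clear organizer behind them is at (312,275). The tray is at (233,173), the mat at (347,210) and the whisk at (292,158). Two purple look-alikes at (424,206) and (424,262) are the wrong colour, so the green one is meant. I'll build an ortho map from the depth, which also serves as the enlarged confirmation.

Run:
```python
from h import *
S=1000 # px/m ; region x .25-.95, y -.4..0.4 
for n in('scene','side'):
    im,d,m=snap(n); P=cloud(d,m); ok=(d>0)
    np.savez(n+'.npz',P=P,im=im,d=d)
    hsv=cv2.cvtColor(im,cv2.COLOR_RGB2HSV)
    b=ok&(P[...,0]>.25)&(P[...,0]<.95)&(abs(P[...,1])<.5)
    # jar caps tops z .095-.115
    t=b&(P[...,2]>.1)&(P[...,2]<.11)
    k,l,s,c=cv2.connectedComponentsWithStats(t.astype(np.uint8))
    for i in range(1,k):
        if s[i,4]>15: q=P[l==i]; print(n,'cap',c[i].round(),q.mean(0).round(4),(q.min(0)+q.max(0)).round(4)/2,im[l==i].mean(0).round(),s[i,4])
# warp scene image on plane z=.02, ortho
im,d,m=snap('scene')
W=np.array([[.9,.35],[.9,-.35],[.3,-.35],[.3,.35]])
K=np.array(m['K']);A=rot(m['attitude']);p=m['position']
c=(np.c_[W,np.full(4,.02)]-p)@A; px=c@K.T; px=px[:,:2]/px[:,2:]
H=cv2.getPerspectiveTransform(px.astype(np.float32),np.float32([[0,0],[700,0],[700,600],[0,600]]))
o=cv2.warpPerspective(im,H,(700,600))
for i in range(0,700,100): cv2.putText(o,f'{.35-i/1000:.2f}',(i,10),0,.35,(255,255,0)); cv2.line(o,(i,0),(i,600),(255,255,0),1)
for i in range(0,600,100): cv2.putText(o,f'{.9-i/1000:.2f}',(0,i),0,.35,(255,255,0)); cv2.line(o,(0,i),(700,i),(255,255,0),1)
cv2.imwrite('pics/ortho0.png',o[:,:,::-1])
```

```text
scene cap [123. 165.] [ 0.8649 -0.35    0.1049] [ 0.8605  -0.3548   0.10495] [167. 156. 145.] 186
scene cap [311. 224.] [0.5745 0.1471 0.1035] [0.574   0.1455  0.10365] [247. 237. 223.] 198
scene cap [335. 248.] [0.5745 0.2393 0.1035] [0.57425 0.23895 0.10385] [ 60. 103. 186.] 229
scene cap [358. 276.] [0.5814 0.3309 0.1037] [0.5807  0.33125 0.10415] [223.  57.  52.] 269
side cap [302. 136.] [0.576  0.3242 0.1045] [0.5769  0.32525 0.104  ] [244.  46.  29.] 80
side cap [313. 148.] [0.5695 0.2332 0.105 ] [0.5713  0.2358  0.10455] [ 69. 129. 230.] 87
side cap [327. 161.] [0.5691 0.1402 0.1051] [0.5698  0.14255 0.10475] [251. 248. 242.] 101
side cap [502. 201.] [ 0.8777 -0.2606  0.1011] [ 0.87735 -0.26065  0.1015 ] [244. 235. 224.] 60
side cap [531. 253.] [ 0.77   -0.4345  0.1051] [ 0.77065 -0.4278   0.105  ] [119. 110. 103.] 225
```

View pics/ortho0.png

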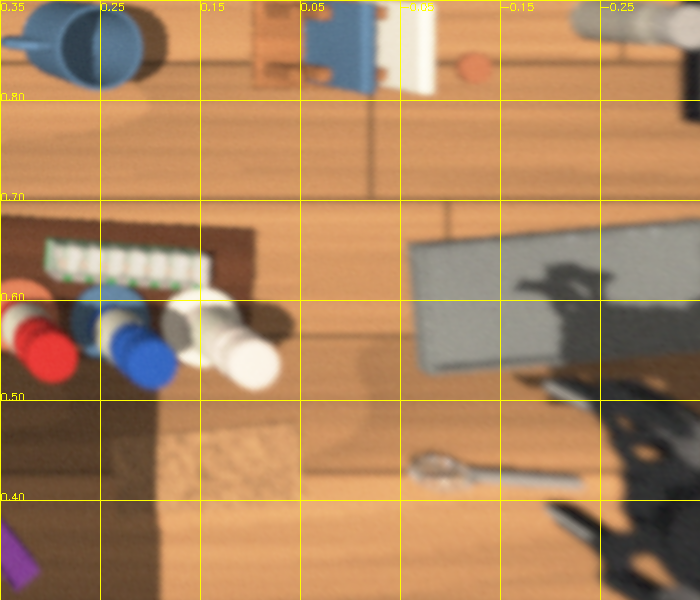

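The ortho view confirms the green-tabbed organizer at x≈0.64, y 0.14–0.30, just behind the jars. The purple piece is bottom-left. Next are the tray, mat, organizer and row direction.

Run:
```python
from h import *
def rect(q,t):
    c,s,a=cv2.minAreaRect(q[:,:2].astype(np.float32)); print(t,np.round(c,4),np.round(s,3),round(a,1),len(q))
for n in('scene','side'):
    Z=np.load(n+'.npz'); P,im,d=Z['P'],Z['im'],Z['d']; hsv=cv2.cvtColor(im,cv2.COLOR_RGB2HSV); m=camera_model(n)
    X,Y,z=P[...,0],P[...,1],P[...,2]
    t=(hsv[...,1]<60)&(d>0)&(X>.45)&(X<.75)&(Y>-.5)&(Y<0)&(z<.03)&(z>-.01)
    k,l,s,c=cv2.connectedComponentsWithStats(t.astype(np.uint8)); i=1+s[1:,4].argmax()
    v,u=np.nonzero(l==i); rect(ray(m,np.c_[u,v],.014),n+' tray')
    g=(z>.034)&(z<.05)&(X>.60)&(X<.70)&(Y>.1)&(Y<.34)
    k,l,s,c=cv2.connectedComponentsWithStats(g.astype(np.uint8)); i=1+s[1:,4].argmax()
    v,u=np.nonzero(l==i); rect(ray(m,np.c_[u,v],.042),n+' org')
def ortho(n,x0,x1,y0,y1,S,zp,f):
    m=camera_model(n); im=np.load(n+'.npz')['im']
    W=np.array([[x1,y1],[x1,y0],[x0,y0],[x0,y1]]);K=np.array(m['K']);A=rot(m['attitude'])
    px=(np.c_[W,np.full(4,zp)]-m['position'])@A@K.T; px=px[:,:2]/px[:,2:]
    w,h=int((y1-y0)*S),int((x1-x0)*S)
    return cv2.warpPerspective(im,cv2.getPerspectiveTransform(px.astype(np.float32),np.float32([[0,0],[w,0],[w,h],[0,h]])),(w,h))
a=ortho('side',.36,.52,.02,.28,2000,.004,0);b=ortho('scene',.36,.52,.02,.28,2000,.004,0)
cv2.imwrite('pics/mat.png',np.vstack([a[:290],b[:290]])[:,:,::-1])
```

```text
scene tray [ 0.5995 -0.2231] [0.134 0.309] 5.0 2999
scene org [0.6412 0.2289] [0.15  0.034] 85.7 721
side tray [ 0.5942 -0.2354] [0.139 0.305] 4.9 4512
side org [0.6337 0.2194] [0.156 0.037] 86.4 159
```

View pics/mat.png

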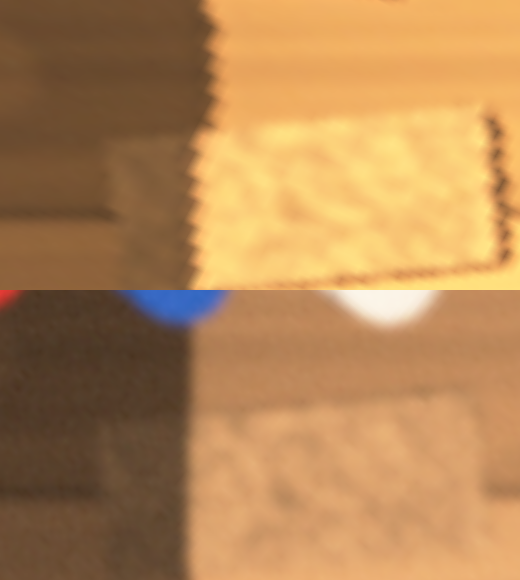

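The mat centre is about (0.420, 0.130) with yaw about +5°. Its corners in the side crop are at (105,140), (490,105) and (505,265). The tray centre is about (0.597, -0.229), also with yaw about +5°. Now I'll move over the jar row with the jaws turned along it.

Emit:
arm_command(
  series=[
    [0.05,0,-0.01,0,0,8,0.0854],
    [0.1,0,-0.02,0,0,16,0.0854],
    [0.15,0,-0.03,0,0,24,0.0854],
    [0.2,0,-0.04,0,0,32,0.0854],
    [0.236,0,-0.05,0,0,40,0.0854],
  ],
)

```text
time_s: 0.75
eef_pos: [0.5746, 0.237, 0.3536]
eef_rot: [-0.0, 0.907, 0.421, -0.0]
wrist_force: [0.6, 0.8, -0.0]
opening: 1.005
```

Emit:
arm_command(
  series=[
    [0,0,0,0,0,8,0.0854],
    [0,0,0,0,0,16,0.0854],
    [0,0,0,0,0,24,0.0854],
    [0,0,0,0,0,32,0.0854],
    [0,0,0,0,0,40,0.0854],
  ],
)

```text
time_s: 1.25
eef_pos: [0.5749, 0.2353, 0.3535]
eef_rot: [0.0, 0.996, 0.086, -0.0]
wrist_force: [-0.9, -0.6, 0.2]
opening: 0.999
```

Emit:
arm_command(
  series=[
    [0,0,0,0,0,5,0.0854],
    [0,0,0,0,0,10,0.0854],
    [0,0,0,0,0,10,0.0854],
    [0,0,0,0,0,10,0.0854],
    [0,0,0,0,0,10,0.0854],
  ],
)

```text
time_s: 1.75
eef_pos: [0.575, 0.2352, 0.3536]
eef_rot: [0.0, 1.0, 0.002, -0.0]
wrist_force: [-0.1, -1.4, 0.7]
opening: 0.996
```

```bash
cat >> h.py <<'E'
def caps(im,d,m):
    P=cloud(d,m); t=(d>0)&(P[...,2]>.095)&(P[...,2]<.115)
    k,l,s,c=cv2.connectedComponentsWithStats(t.astype(np.uint8))
    for i in range(1,k):
        if s[i,4]>150:
            ct,_=cv2.findContours((l==i).astype(np.uint8),0,1)
            q=ray(m,ct[0][:,0,:],.105)[:,:2].astype(np.float32); e=cv2.minEnclosingCircle(q)
            print('cap',c[i].round(),'circ',np.round(e[0],4),round(e[1]*2,4),'mean',P[l==i].mean(0).round(4),im[l==i].mean(0).round())
E
python3 - <<'E'
from h import *
o=ctrl.get_obs(); print(o['eef_pos'],rot(o['eef_rot']).round(3),o['time_s'],o['q'])
im,d,m=snap('wrist','w1'); print(m['position']); np.savez('w1.npz',im=im,d=d,P=cloud(d,m)); caps(im,d,m)
E
```

```text
[0.57503459 0.23520905 0.35359158] [[ 1.     0.004 -0.   ]
 [ 0.004 -1.    -0.   ]
 [-0.     0.    -1.   ]] 1.75 [1.97502353e-01 2.47124680e-01 1.42756462e+00 1.11890341e-05
 1.46707150e+00 1.76422834e+00]
[0.64159734 0.23504974 0.42365062]
cap [ 36. 135.] circ [0.6183 0.554 ] 0.1374 mean [0.6227 0.519  0.1051] [115. 113. 106.]
cap [230. 176.] circ [0.5821 0.3258] 0.0477 mean [0.582  0.3264 0.1044] [242.  94.  87.]
cap [317. 183.] circ [0.5757 0.2359] 0.0463 mean [0.5757 0.2362 0.1046] [ 85. 146. 222.]
cap [404. 183.] circ [0.5759 0.1451] 0.0478 mean [0.5756 0.1449 0.1045] [245. 243. 239.]
```

View pics/w1.png

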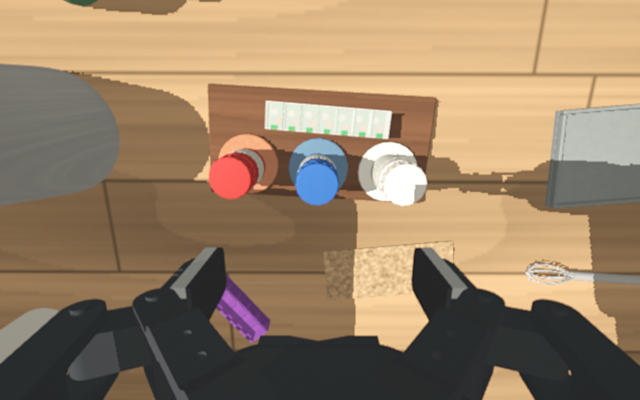

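The wrist view shows red (235,178), blue (317,183) and white (404,183) caps, with the organizer at (328,120), the mat at (390,270) and the tray on the right. I'll grasp the white jar first.

Emit:
arm_command(
  series=[
    [0.001,0.02,0.03,0,0,0,0.07],
    [0.001,0.045,0.06,0,0,0,0.07],
    [0.001,0.07,0.09,0,0,0,0.07],
    [0.001,0.091,0.12,0,0,0,0.07],
    [0.001,0.091,0.13,0,0,0,0.07],
  ],
)

```text
time_s: 2.3
eef_pos: [0.5747, 0.1419, 0.2201]
eef_rot: [0.0, 1.0, 0.0, -0.003]
wrist_force: [-0.4, -0.3, 0.4]
opening: 0.814
```

Emit:
arm_command(
  series=[
    [0,0,0.025,0,0,0,0.07],
    [0,0,0.05,0,0,0,0.07],
    [0,0,0.075,0,0,0,0.07],
    [0,0,0.095,0,0,0,0.07],
    [0,0,0.104,0,0,0,0.07],
  ],
)

```text
time_s: 2.8
eef_pos: [0.5756, 0.1449, 0.1182]
eef_rot: [-0.0, 1.0, 0.002, -0.001]
wrist_force: [-1.0, -0.5, 0.3]
opening: 0.822
```

Emit:
arm_command(
  series=[
    [0,0,0,0,0,0,0.06],
    [0,0,0,0,0,0,0.03],
    [0,0,0,0,0,0,0.03],
    [0,0,0,0,0,0,0.03],
    [0,0,0,0,0,0,0.03],
  ],
)

```text
time_s: 3.3
eef_pos: [0.5772, 0.1444, 0.1211]
eef_rot: [-0.0, 1.0, 0.001, 0.001]
wrist_force: [0.8, 0.8, 4.6]
opening: 0.546
```

Emit:
arm_command(
  series=[
    [0,0,0,0,0,0,0.03],
    [0,0,-0.01,0,0,0,0.03],
    [0,0,-0.04,0,0,0,0.03],
    [0,0,-0.08,0,0,0,0.03],
    [0,0,-0.12,0,0,0,0.03],
  ],
)

```text
time_s: 3.8
eef_pos: [0.5754, 0.1441, 0.2405]
eef_rot: [0.0, 1.0, 0.001, -0.001]
wrist_force: [0.7, 0.8, -1.6]
opening: 0.544
```

Run:
```python
from h import *
o=ctrl.get_obs(); print(o['eef_pos'],o['wrist_force'])
im,d,m=snap('side'); cv2.imwrite('pics/s1.png',cv2.resize(im[60:240,230:450],None,fx=3,fy=3)[:,:,::-1])
im,d,m=snap('wrist','w2')
```

```text
[0.57541436 0.14409335 0.24054986] [ 0.67850334  0.78943728 -1.57103612]
```

View pics/s1.png

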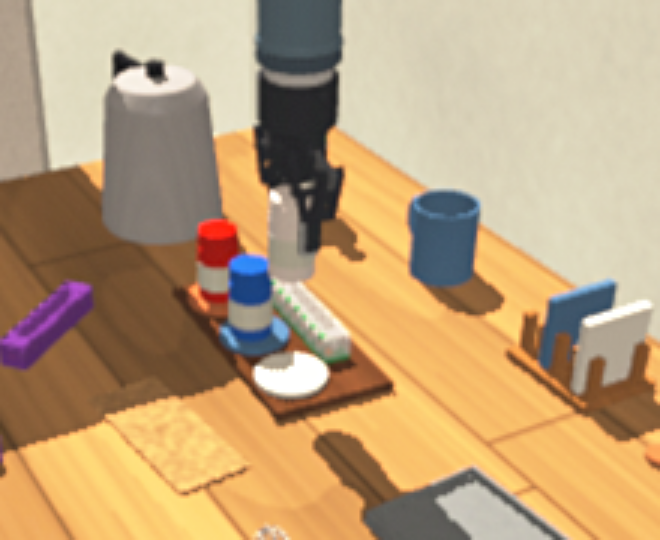

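White is held upright and the white coaster is clear. Next I'll carry it to the far tray slot, about (0.605, -0.321).

Emit:
arm_command(
  series=[
    [0.0,0.015,0,0,0,0,0.03],
    [0.0,0.045,0,0,0,0,0.03],
    [0.0,0.085,0,0,0,0,0.03],
    [0.005,0.125,0,0,0,0,0.03],
    [0.01,0.165,0,0,0,0,0.03],
  ],
)

```text
time_s: 4.4
eef_pos: [0.5851, -0.0227, 0.2375]
eef_rot: [-0.0, 1.0, 0.001, -0.002]
wrist_force: [0.1, -0.3, -1.1]
opening: 0.548
```

Emit:
arm_command(
  series=[
    [0.002,0.04,0,0,0,0,0.03],
    [0.004,0.08,0,0,0,0,0.03],
    [0.006,0.12,0,0,0,0,0.03],
    [0.008,0.16,0,0,0,0,0.03],
    [0.01,0.2,0,0,0,0,0.03],
  ],
)

```text
time_s: 4.9
eef_pos: [0.5953, -0.2227, 0.2372]
eef_rot: [-0.001, 1.0, 0.001, -0.002]
wrist_force: [1.6, 0.6, -1.3]
opening: 0.548
```

Emit:
arm_command(
  series=[
    [0.004,0.04,0,0,0,0,0.03],
    [0.006,0.075,0.01,0,0,0,0.03],
    [0.009,0.101,0.03,0,0,0,0.03],
    [0.009,0.101,0.06,0,0,0,0.03],
    [0.009,0.101,0.09,0,0,0,0.03],
  ],
)

```text
time_s: 5.4
eef_pos: [0.6043, -0.3233, 0.1465]
eef_rot: [-0.001, 1.0, 0.0, -0.001]
wrist_force: [0.8, 0.3, -2.0]
opening: 0.547
```

Run:
```python
from h import *
o=ctrl.get_obs(); print(o['eef_pos'],o['eef_rot'],o['wrist_force'],o['opening'])
im,d,m=snap('wrist','w3'); P=cloud(d,m); np.savez('w3.npz',im=im,d=d,P=P)
```

```text
[ 0.60431155 -0.32329092  0.14645542] [-8.65677717e-04  9.99998652e-01  1.08164431e-05 -1.39543255e-03] [ 0.80520917  0.25201976 -1.96641267] 0.5469324045640186
```

View pics/w3.png

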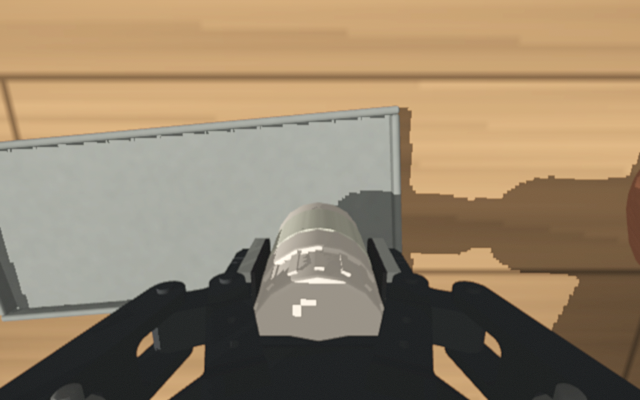

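The wrist view shows the jar over the right part of the tray, with the tray's right far corner at (402,108) and the near-left corner at (3,318). I'll verify with a ray cast.

Run:
```python
from h import *
m=camera_model('wrist'); q=ray(m,[[402,108],[3,318],[0,145]],.016); print(q.round(4),(q[0]+q[1]).round(4)/2, np.linalg.norm(q[0]-q[1]))
```

```text
[[ 0.6726 -0.3699  0.016 ]
 [ 0.5259 -0.0907  0.016 ]
 [ 0.6505 -0.1229  0.016 ]] [ 0.59925 -0.2303   0.016  ] 0.31539997299955636
```

Emit:
arm_command(
  series=[
    [0,0.0,0.015,0,0,0,0.03],
    [0,0,0.028,0,0,0,0.03],
    [0,0,0.036,0,0,0,0.03],
    [0,0,0.041,0,0,0,0.03],
    [0,0,0.042,0,0,0,0.03],
  ],
)

```text
time_s: 5.95
eef_pos: [0.6065, -0.3216, 0.1077]
eef_rot: [0.0, 1.0, 0.001, 0.0]
wrist_force: [-0.9, -0.3, -1.9]
opening: 0.544
```

Emit:
arm_command(
  series=[
    [0,0,0,0,0,0,0.03],
    [0,0,0,0,0,0,0.05],
    [0,0,0,0,0,0,0.06],
    [0,0,0,0,0,0,0.07],
    [0,0,0,0,0,0,0.07],
  ],
)

```text
time_s: 6.45
eef_pos: [0.6066, -0.3218, 0.1081]
eef_rot: [0.0, 1.0, 0.001, 0.0]
wrist_force: [-0.3, 0.6, -0.3]
opening: 0.815
```

Emit:
arm_command(
  series=[
    [0,0,-0.01,0,0,0,0.07],
    [0,0,-0.03,0,0,0,0.07],
    [0,0,-0.07,0,0,0,0.07],
    [0,0,-0.11,0,0,0,0.07],
    [0,0,-0.14,0,0,0,0.07],
  ],
)

```text
time_s: 6.95
eef_pos: [0.607, -0.3221, 0.2517]
eef_rot: [0.001, 1.0, 0.001, 0.001]
wrist_force: [0.6, -0.3, 0.6]
opening: 0.814
```

Run:
```python
from h import *
o=ctrl.get_obs(); print(o['eef_pos'],o['eef_rot'],o['wrist_force'],o['opening'])
im,d,m=snap('side','s2'); caps(im,d,m); im,d,m=snap('wrist','w4'); caps(im,d,m)
```

```text
[ 0.60697083 -0.3221085   0.25165062] [0.00106608 0.9999977  0.00122681 0.00139805] [ 0.64777868 -0.27882218  0.61466328] 0.8142913798765516
cap [261.  29.] circ [1.0123 1.7504] 0.3348 mean [1.0064 1.7611 0.1049] [234. 228. 206.]
cap [26. 60.] circ [-0.2748  1.7625] 0.2498 mean [-0.2753  1.7606  0.1052] [229. 224. 198.]
cap [104. 104.] circ [0.0194 0.9783] 0.2462 mean [0.0161 0.947  0.1052] [181. 164. 145.]
cap [574. 138.] circ [ 1.3638 -0.0757] 0.5247 mean [ 1.3658 -0.1088  0.105 ] [227. 222. 197.]
cap [282. 113.] circ [0.6084 0.5595] 0.1507 mean [0.5965 0.5282 0.1048] [140. 130. 122.]
cap [571. 281.] circ [ 0.792  -0.5008] 0.304 mean [ 0.7713 -0.5278  0.1052] [125. 117. 109.]
cap [140. 263.] circ [-0.0081 -0.0245] 0.1789 mean [-0.0069 -0.0545  0.1053] [80. 90. 94.]
```

Emit:
arm_command(
  series=[
    [0,-0.02,0,0,0,0,0.07],
    [0,-0.06,0,0,0,0,0.07],
    [0,-0.1,0,0,0,0,0.07],
    [-0.005,-0.15,0,0,0,0,0.07],
    [-0.01,-0.2,0,0,0,0,0.07],
  ],
)

```text
time_s: 7.55
eef_pos: [0.5946, -0.1195, 0.2462]
eef_rot: [-0.001, 1.0, 0.001, -0.001]
wrist_force: [0.6, 1.3, -0.5]
opening: 0.819
```

Emit:
arm_command(
  series=[
    [0,-0.045,0,0,0,0,0.07],
    [0,-0.09,0,0,0,0,0.07],
    [0,-0.135,0,0,0,0,0.07],
    [-0.005,-0.18,0,0,0,0,0.07],
    [-0.01,-0.22,0,0,0,0,0.07],
  ],
)

```text
time_s: 8.05
eef_pos: [0.5836, 0.1008, 0.2464]
eef_rot: [-0.0, 1.0, 0.002, -0.001]
wrist_force: [0.4, -0.1, 0.4]
opening: 0.821
```

Emit:
arm_command(
  series=[
    [0,-0.045,0,0,0,0,0.07],
    [-0.005,-0.09,0,0,0,0,0.07],
    [-0.01,-0.125,0,0,0,0,0.07],
    [-0.01,-0.138,0.0,0,0,0,0.07],
    [-0.01,-0.138,0.0,0,0,0,0.07],
  ],
)

```text
time_s: 8.55
eef_pos: [0.5737, 0.2377, 0.2466]
eef_rot: [0.0, 1.0, 0.003, -0.001]
wrist_force: [0.3, -0.8, 0.7]
opening: 0.819
```

Run:
```python
from h import *
o=ctrl.get_obs(); print(o['eef_pos'],o['eef_rot'],o['wrist_force'],o['opening'])
im,d,m=snap('wrist','w5'); caps(im,d,m)
# white coaster & terracotta etc later
hsv=cv2.cvtColor(im,cv2.COLOR_RGB2HSV); P=cloud(d,m)
t=(hsv[...,1]<50)&(hsv[...,2]>150)&(abs(P[...,2]-.02)<.006)
k,l,s,c=cv2.connectedComponentsWithStats(t.astype(np.uint8))
i=1+s[1:,4].argmax(); ct,_=cv2.findContours((l==i).astype(np.uint8),0,1)
q=ray(m,max(ct,key=len)[:,0,:],.02)[:,:2].astype(np.float32); print(s[i],c[i],cv2.minEnclosingCircle(q),cv2.fitEllipse(q))
```

```text
[0.57371729 0.23766354 0.24664876] [ 1.27858989e-04  9.99995338e-01  2.90255511e-03 -9.39859084e-04] [ 0.29143057 -0.78607605  0.67447804] 0.8186477277520561
cap [193. 201.] circ [0.5823 0.3255] 0.0488 mean [0.5823 0.326  0.1044] [238.  92.  85.]
cap [319. 210.] circ [0.5759 0.2362] 0.0467 mean [0.576  0.2364 0.1046] [ 82. 141. 216.]
[ 374  149   80   77 4793] [413.52722721 186.93824327] ((0.5735575556755066, 0.14439482986927032), 0.03916255384683609) ((0.5738005042076111, 0.14410848915576935), (0.0759860947728157, 0.0770222470164299), 131.0953369140625)
```

Emit:
arm_command(
  series=[
    [0.001,0.001,0.03,0,0,0,0.07],
    [0.001,0.001,0.06,0,0,0,0.07],
    [0.001,0.001,0.09,0,0,0,0.07],
    [0.001,0.001,0.115,0,0,0,0.07],
    [0.001,0.001,0.127,0,0,0,0.07],
  ],
)

```text
time_s: 9.1
eef_pos: [0.5749, 0.2324, 0.1177]
eef_rot: [0.001, 1.0, 0.0, -0.002]
wrist_force: [-0.9, -0.1, -0.2]
opening: 0.822
```

Emit:
arm_command(
  series=[
    [0,0,0,0,0,0,0.06],
    [0,0,0,0,0,0,0.03],
    [0,0,0,0,0,0,0.03],
    [0,0,0,0,0,0,0.03],
    [0,0,0,0,0,0,0.03],
  ],
)

```text
time_s: 9.6
eef_pos: [0.5767, 0.2349, 0.1218]
eef_rot: [-0.0, 1.0, 0.001, 0.001]
wrist_force: [0.8, -1.8, 1.3]
opening: 0.548
```

Emit:
arm_command(
  series=[
    [0,0,0,0,0,0,0.03],
    [0,0,-0.01,0,0,0,0.03],
    [0,0,-0.04,0,0,0,0.03],
    [0,0,-0.08,0,0,0,0.03],
    [0,0,-0.12,0,0,0,0.03],
  ],
)

```text
time_s: 10.1
eef_pos: [0.5755, 0.2347, 0.2419]
eef_rot: [0.0, 1.0, 0.001, -0.001]
wrist_force: [2.4, 0.1, -0.6]
opening: 0.546
```

Emit:
arm_command(
  series=[
    [0.0,0.015,0,0,0,0,0.03],
    [0.0,0.045,0,0,0,0,0.03],
    [0.0,0.085,0,0,0,0,0.03],
    [0.005,0.125,0,0,0,0,0.03],
    [0.01,0.165,0,0,0,0,0.03],
  ],
)

```text
time_s: 10.6
eef_pos: [0.5858, 0.0683, 0.2403]
eef_rot: [-0.0, 1.0, 0.002, -0.0]
wrist_force: [-0.7, 0.1, -0.3]
opening: 0.547
```

Emit:
arm_command(
  series=[
    [0.002,0.04,0,0,0,0,0.03],
    [0.004,0.08,0,0,0,0,0.03],
    [0.006,0.12,0,0,0,0,0.03],
    [0.008,0.16,0,0,0,0,0.03],
    [0.01,0.2,0,0,0,0,0.03],
  ],
)

```text
time_s: 11.1
eef_pos: [0.5962, -0.1319, 0.2402]
eef_rot: [-0.0, 1.0, 0.001, -0.0]
wrist_force: [0.4, 0.0, -0.8]
opening: 0.549
```

Emit:
arm_command(
  series=[
    [0.001,0.04,0,0,0,0,0.03],
    [0.001,0.075,0.0,0,0,0,0.03],
    [0.001,0.1,0.02,0,0,0,0.03],
    [0.001,0.1,0.05,0,0,0,0.03],
    [0.001,0.1,0.08,0,0,0,0.03],
  ],
)

```text
time_s: 11.6
eef_pos: [0.5976, -0.2317, 0.1597]
eef_rot: [0.0, 1.0, 0.0, 0.0]
wrist_force: [-1.3, -0.3, -1.7]
opening: 0.548
```

Run:
```python
from h import *
o=ctrl.get_obs(); print(o['eef_pos'],o['eef_rot'],o['wrist_force'],o['opening'])
im,d,m=snap('wrist','w6')
```

```text
[ 0.59760645 -0.23168492  0.15972561] [6.49243644e-05 9.99999975e-01 1.79748380e-04 1.17142142e-04] [-1.34415362 -0.30986817 -1.65118526] 0.5480857450698353
```

View pics/w6.png

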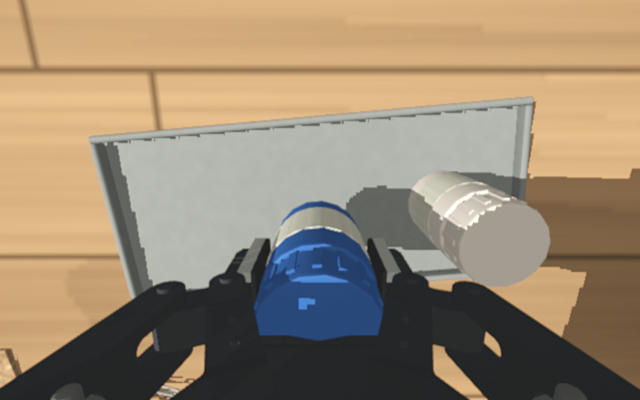

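White stands in the tray at (470,225), and blue is above the middle slot. I'll lower and release it, then go to red.

Emit:
arm_command(
  series=[
    [0,0.0,0.02,0,0,0,0.03],
    [0,0,0.036,0,0,0,0.03],
    [0,0,0.045,0,0,0,0.03],
    [0,0,0.05,0,0,0,0.03],
    [0,0,0.052,0,0,0,0.03],
  ],
)

```text
time_s: 12.15
eef_pos: [0.5983, -0.2301, 0.1087]
eef_rot: [-0.0, 1.0, 0.001, -0.0]
wrist_force: [-0.6, 0.6, -0.8]
opening: 0.546
```

Emit:
arm_command(
  series=[
    [0,0,0,0,0,0,0.03],
    [0,0,0,0,0,0,0.05],
    [0,0,0,0,0,0,0.06],
    [0,0,0,0,0,0,0.07],
    [0,0,0,0,0,0,0.07],
  ],
)

```text
time_s: 12.65
eef_pos: [0.5984, -0.2304, 0.1091]
eef_rot: [0.0, 1.0, 0.001, 0.0]
wrist_force: [0.8, -0.4, -0.3]
opening: 0.819
```

Emit:
arm_command(
  series=[
    [0,0,-0.01,0,0,0,0.07],
    [0,0,-0.03,0,0,0,0.07],
    [0,0,-0.07,0,0,0,0.07],
    [0,0,-0.11,0,0,0,0.07],
    [0,0,-0.14,0,0,0,0.07],
  ],
)

```text
time_s: 13.15
eef_pos: [0.5988, -0.2306, 0.2525]
eef_rot: [0.001, 1.0, 0.001, 0.001]
wrist_force: [-0.5, -0.8, 0.2]
opening: 0.82
```

Emit:
arm_command(
  series=[
    [0,-0.02,0,0,0,0,0.07],
    [0,-0.06,0,0,0,0,0.07],
    [0,-0.1,0,0,0,0,0.07],
    [0,-0.15,0,0,0,0,0.07],
    [-0.005,-0.2,0,0,0,0,0.07],
  ],
)

```text
time_s: 13.65
eef_pos: [0.5924, -0.0285, 0.2487]
eef_rot: [-0.0, 1.0, 0.001, 0.0]
wrist_force: [0.4, 0.1, 0.1]
opening: 0.821
```

Emit:
arm_command(
  series=[
    [0,-0.045,0,0,0,0,0.07],
    [0,-0.09,0,0,0,0,0.07],
    [0,-0.135,0,0,0,0,0.07],
    [-0.0,-0.18,0,0,0,0,0.07],
    [-0.005,-0.22,0,0,0,0,0.07],
  ],
)

```text
time_s: 14.15
eef_pos: [0.5866, 0.1921, 0.2487]
eef_rot: [-0.0, 1.0, 0.002, -0.0]
wrist_force: [0.5, 0.2, 0.0]
opening: 0.818
```

Emit:
arm_command(
  series=[
    [0,-0.045,0,0,0,0,0.07],
    [-0.005,-0.09,0,0,0,0,0.07],
    [-0.005,-0.125,0,0,0,0,0.07],
    [-0.005,-0.138,0.0,0,0,0,0.07],
    [-0.005,-0.138,0.0,0,0,0,0.07],
  ],
)

```text
time_s: 14.65
eef_pos: [0.581, 0.3294, 0.2483]
eef_rot: [0.0, 1.0, 0.003, -0.0]
wrist_force: [-0.5, -0.5, -0.6]
opening: 0.821
```

```bash
cat >> h.py <<'E'
def disc(im,d,m,lo,hi):
    hsv=cv2.cvtColor(im,cv2.COLOR_RGB2HSV); P=cloud(d,m)
    t=(cv2.inRange(hsv,lo,hi)>0)&(abs(P[...,2]-.02)<.006)
    k,l,s,c=cv2.connectedComponentsWithStats(t.astype(np.uint8))
    i=1+s[1:,4].argmax(); ct,_=cv2.findContours((l==i).astype(np.uint8),0,1)
    q=ray(m,max(ct,key=len)[:,0,:],.02)[:,:2].astype(np.float32); e=cv2.minEnclosingCircle(q)
    print('disc',c[i].round(),s[i,4],np.round(e[0],4),round(2*e[1],4),np.round(cv2.fitEllipse(q)[:2],4).tolist())
E
python3 - <<'E'
from h import *
o=ctrl.get_obs(); print(o['eef_pos'],o['eef_rot'],o['wrist_force'],o['opening'])
im,d,m=snap('wrist','w7'); caps(im,d,m)
disc(im,d,m,(95,60,50),(115,255,255)); disc(im,d,m,(0,0,150),(180,50,255))
E
```

```text
[0.58095168 0.32935294 0.2483429 ] [ 4.52310142e-05  9.99996246e-01  2.72507297e-03 -2.83718898e-04] [-0.54746706 -0.4865813  -0.6052513 ] 0.820792928927834
cap [ 42. 151.] circ [0.6167 0.5463] 0.1315 mean [0.6235 0.517  0.1052] [115. 113. 107.]
cap [320. 211.] circ [0.5823 0.328 ] 0.047 mean [0.5825 0.3279 0.1046] [244.  91.  84.]
disc [413. 189.] 4640 [0.5782 0.2362] 0.078 [[0.5786, 0.236], [0.0755, 0.0765]]
disc [504. 194.] 4745 [0.5735 0.1455] 0.0799 [[0.5739, 0.145], [0.0761, 0.0784]]
```

Emit:
arm_command(
  series=[
    [0.001,0.001,0.03,0,0,0,0.07],
    [0.001,0.001,0.06,0,0,0,0.07],
    [0.001,0.001,0.09,0,0,0,0.07],
    [0.001,0.001,0.115,0,0,0,0.07],
    [0.001,0.001,0.129,0,0,0,0.07],
  ],
)

```text
time_s: 15.2
eef_pos: [0.5821, 0.3239, 0.1171]
eef_rot: [0.001, 1.0, 0.0, -0.002]
wrist_force: [-0.2, 0.1, 0.1]
opening: 0.818
```

Emit:
arm_command(
  series=[
    [0,0,0,0,0,0,0.06],
    [0,0,0,0,0,0,0.03],
    [0,0,0,0,0,0,0.03],
    [0,0,0,0,0,0,0.03],
    [0,0,0,0,0,0,0.03],
  ],
)

```text
time_s: 15.7
eef_pos: [0.5834, 0.3267, 0.1207]
eef_rot: [-0.0, 1.0, 0.001, 0.001]
wrist_force: [0.5, 0.0, 1.0]
opening: 0.552
```

Emit:
arm_command(
  series=[
    [0,0,0,0,0,0,0.03],
    [0,0,-0.01,0,0,0,0.03],
    [0,0,-0.04,0,0,0,0.03],
    [0,0,-0.08,0,0,0,0.03],
    [0,0,-0.12,0,0,0,0.03],
  ],
)

```text
time_s: 16.2
eef_pos: [0.5823, 0.3264, 0.2409]
eef_rot: [0.0, 1.0, 0.001, -0.001]
wrist_force: [0.5, 0.9, -1.0]
opening: 0.55
```

Emit:
arm_command(
  series=[
    [0.0,0.015,0,0,0,0,0.03],
    [0.0,0.045,0,0,0,0,0.03],
    [0.0,0.085,0,0,0,0,0.03],
    [0,0.125,0,0,0,0,0.03],
    [0,0.165,0,0,0,0,0.03],
  ],
)

```text
time_s: 16.7
eef_pos: [0.5827, 0.16, 0.2396]
eef_rot: [0.0, 1.0, 0.002, -0.0]
wrist_force: [0.3, -0.9, -1.2]
opening: 0.549
```

Emit:
arm_command(
  series=[
    [0.002,0.04,0,0,0,0,0.03],
    [0.004,0.08,0,0,0,0,0.03],
    [0.005,0.12,0,0,0,0,0.03],
    [0.005,0.16,0,0,0,0,0.03],
    [0.005,0.2,0,0,0,0,0.03],
  ],
)

```text
time_s: 17.2
eef_pos: [0.5882, -0.0401, 0.2396]
eef_rot: [-0.0, 1.0, 0.001, -0.0]
wrist_force: [-0.3, 0.7, -1.4]
opening: 0.549
```

Emit:
arm_command(
  series=[
    [0.001,0.04,0,0,0,0,0.03],
    [0.001,0.075,0.0,0,0,0,0.03],
    [0.001,0.1,0.02,0,0,0,0.03],
    [0.001,0.1,0.05,0,0,0,0.03],
    [0.001,0.1,0.08,0,0,0,0.03],
  ],
)

```text
time_s: 17.7
eef_pos: [0.5898, -0.14, 0.1593]
eef_rot: [0.0, 1.0, 0.0, 0.001]
wrist_force: [-0.6, 0.3, -1.3]
opening: 0.549
```

Run:
```python
from h import *
o=ctrl.get_obs(); print(o['eef_pos'],o['eef_rot'],o['wrist_force'],o['opening'])
im,d,m=snap('wrist','w8')
```

```text
[ 0.58984398 -0.13998662  0.1592903 ] [2.62667227e-04 9.99999801e-01 1.50749241e-04 5.53068306e-04] [-0.55094707  0.28519108 -1.27134184] 0.5494251496138156
```

View pics/w8.png

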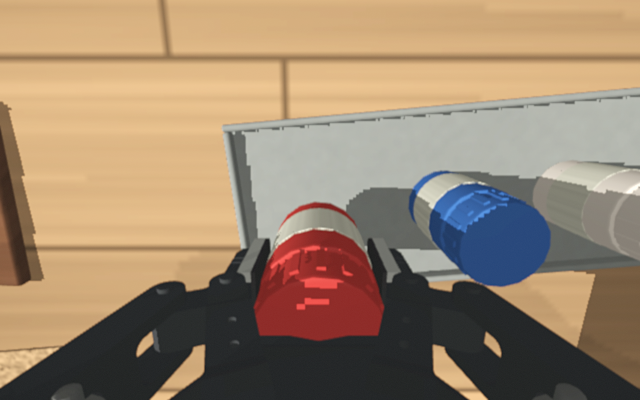

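Blue and white are upright in the tray and red is over the near slot. I'll lower it, release and lift.

Emit:
arm_command(
  series=[
    [0,0.0,0.02,0,0,0,0.03],
    [0,0,0.036,0,0,0,0.03],
    [0,0,0.045,0,0,0,0.03],
    [0,0,0.05,0,0,0,0.03],
    [0,0,0.052,0,0,0,0.03],
  ],
)

```text
time_s: 18.25
eef_pos: [0.5901, -0.1384, 0.1077]
eef_rot: [-0.0, 1.0, 0.001, -0.0]
wrist_force: [-0.3, 0.8, -1.9]
opening: 0.553
```

Emit:
arm_command(
  series=[
    [0,0,0,0,0,0,0.03],
    [0,0,0,0,0,0,0.05],
    [0,0,0,0,0,0,0.06],
    [0,0,0,0,0,0,0.07],
    [0,0,0,0,0,0,0.07],
  ],
)

```text
time_s: 18.75
eef_pos: [0.5903, -0.1386, 0.1082]
eef_rot: [0.0, 1.0, 0.001, 0.0]
wrist_force: [-0.3, 0.4, 0.2]
opening: 0.821
```

Emit:
arm_command(
  series=[
    [0,0,-0.01,0,0,0,0.07],
    [0,0,-0.03,0,0,0,0.07],
    [0,0,-0.07,0,0,0,0.07],
    [0,0,-0.11,0,0,0,0.07],
    [0,0,-0.15,0,0,0,0.07],
  ],
)

```text
time_s: 19.25
eef_pos: [0.5898, -0.1384, 0.26]
eef_rot: [0.0, 1.0, 0.001, 0.0]
wrist_force: [0.6, -1.4, 0.3]
opening: 0.818
```

Emit:
arm_command(
  series=[
    [0,0.04,-0.02,0,0,0,0.07],
    [0,0.08,-0.03,0,0,0,0.07],
    [0,0.1,-0.03,0,0,0,0.07],
    [0,0.1,-0.03,0,0,0,0.07],
    [0,0.1,-0.03,0,0,0,0.07],
  ],
)

```text
time_s: 19.75
eef_pos: [0.5897, -0.238, 0.2868]
eef_rot: [-0.001, 1.0, 0.001, -0.001]
wrist_force: [-1.1, 0.7, 0.4]
opening: 0.815
```

```bash
sed -i 's/def caps(im,d,m):/def caps(im,d,m,z=.105):/; s/(P\[...,2\]>.095)&(P\[...,2\]<.115)/(abs(P[...,2]-z)<.01)/; s/0,:\],.105)/0,:],z)/' h.py
python3 - <<'E'
from h import *
o=ctrl.get_obs(); print(o['eef_pos'],o['eef_rot'],o['wrist_force'],o['opening'])
im,d,m=snap('wrist','w9'); caps(im,d,m,.09)
E
```

```text
[ 0.58974542 -0.2380369   0.28678411] [-8.60988602e-04  9.99999097e-01  7.24271338e-04 -7.35046622e-04] [-1.05977305  0.71120335  0.36788859] 0.8154078003184348
cap [413. 178.] circ [ 0.6054 -0.3207] 0.0476 mean [ 0.6054 -0.3211  0.0895] [228. 220. 207.]
cap [310. 186.] circ [ 0.5981 -0.231 ] 0.0463 mean [ 0.5981 -0.2311  0.0896] [ 69. 121. 194.]
cap [209. 195.] circ [ 0.5892 -0.1416] 0.0486 mean [ 0.5898 -0.1408  0.0893] [212.  75.  69.]
cap [635. 363.] circ [ 0.4122 -0.5684] 0.0406 mean [ 0.4071 -0.5718  0.0848] [91. 65. 43.]
```

All three jars stand upright in the tray, with cap tops at z about 0.0895 and centres as planned. Now for the organizer.

Emit:
arm_command(
  series=[
    [0,-0.04,0,0,0,0,0.07],
    [0,-0.085,0,0,0,0,0.07],
    [0,-0.13,0,0,0,0,0.07],
    [0,-0.18,0,0,0,0,0.07],
    [0,-0.23,0,0,0,0,0.07],
  ],
)

```text
time_s: 20.3
eef_pos: [0.5887, -0.0051, 0.2871]
eef_rot: [-0.0, 1.0, 0.002, -0.001]
wrist_force: [0.8, -0.7, 0.0]
opening: 0.823
```

Emit:
arm_command(
  series=[
    [0,-0.045,0,0,0,0,0.07],
    [0,-0.09,0,0,0,0,0.07],
    [0,-0.135,0,0,0,0,0.07],
    [0,-0.18,0,0,0,0,0.07],
    [0,-0.22,0,0,0,0,0.07],
  ],
)

```text
time_s: 20.8
eef_pos: [0.5874, 0.2153, 0.2871]
eef_rot: [-0.0, 1.0, 0.003, -0.001]
wrist_force: [0.8, -0.0, 0.0]
opening: 0.818
```

Emit:
arm_command(
  series=[
    [0,-0.01,0,0,0,0,0.07],
    [0,-0.02,0,0,0,0,0.07],
    [0,-0.02,0,0,0,0,0.07],
    [0,-0.02,0,0,0,0,0.07],
    [0,-0.02,0,0,0,0,0.07],
  ],
)

```text
time_s: 21.3
eef_pos: [0.5893, 0.2302, 0.2876]
eef_rot: [0.0, 1.0, 0.0, -0.0]
wrist_force: [-1.1, 0.5, 0.1]
opening: 0.819
```

```bash
cat >> h.py <<'E'
def org(im,d,m,z,box):
    P=cloud(d,m); t=(abs(P[...,2]-z)<.007)&(P[...,0]>box[0])&(P[...,0]<box[1])&(P[...,1]>box[2])&(P[...,1]<box[3])
    k,l,s,c=cv2.connectedComponentsWithStats(t.astype(np.uint8)); i=1+s[1:,4].argmax()
    v,u=np.nonzero(l==i); r=cv2.minAreaRect(ray(m,np.c_[u,v],z)[:,:2].astype(np.float32))
    print('org',c[i].round(),s[i,4],np.round(r[0],4),np.round(r[1],4),round(r[2],2),'meanz',P[l==i][:,2].mean().round(4))
E
python3 - <<'E'
from h import *
o=ctrl.get_obs(); print(o['eef_pos'],o['eef_rot'])
im,d,m=snap('wrist','w10'); np.savez('w10.npz',im=im,d=d); org(im,d,m,.042,(.59,.70,.1,.35))
disc(im,d,m,(95,60,50),(115,255,255)); disc(im,d,m,(0,0,150),(180,50,255)); disc(im,d,m,(0,90,60),(12,255,255))
E
```

```text
[0.58932954 0.23020794 0.28762814] [ 1.77295418e-04  9.99999902e-01  3.85549270e-04 -1.22330918e-04]
org [324. 134.] 4761 [0.6398 0.224 ] [0.1478 0.0315] 85.66 meanz 0.0408
disc [314. 189.] 3595 [0.5784 0.2352] 0.077 [[0.5785, 0.2351], [0.0753, 0.0756]]
disc [395. 193.] 3658 [0.5734 0.1446] 0.0787 [[0.5739, 0.1442], [0.0759, 0.0771]]
disc [231. 184.] 3746 [0.5838 0.3265] 0.0786 [[0.5835, 0.3262], [0.076, 0.0772]]
```

View pics/w10.png

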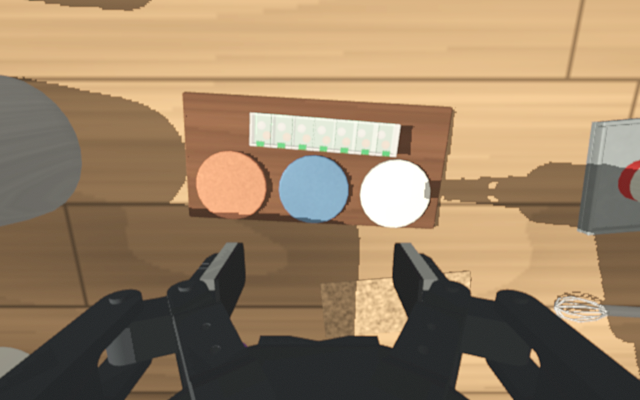

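Wrist view: the coasters are bare at (231,184), (314,189) and (395,193). The organizer, with green tabs, is at (324,134), i.e. (0.640, 0.224) with yaw about -4°. I'll turn the jaws across it and come down partway.

Emit:
arm_command(
  series=[
    [0.02,0.006,0,0,0,-8,0.055],
    [0.04,0.006,0,0,0,-16,0.055],
    [0.051,0.006,0,0,0,-24,0.055],
    [0.051,0.006,0,0,0,-32,0.055],
    [0.051,0.006,0,0,0,-40,0.055],
  ],
)

```text
time_s: 21.85
eef_pos: [0.6408, 0.2242, 0.2874]
eef_rot: [-0.0, 0.939, 0.345, -0.0]
wrist_force: [0.3, -0.8, 0.1]
opening: 0.645
```

Emit:
arm_command(
  series=[
    [0,0,0.02,0,0,-8,0.055],
    [0,0,0.04,0,0,-16,0.055],
    [0,0,0.06,0,0,-24,0.055],
    [0,0,0.08,0,0,-32,0.055],
    [0,0,0.1,0,0,-40,0.055],
  ],
)

```text
time_s: 22.35
eef_pos: [0.6404, 0.2244, 0.187]
eef_rot: [0.0, 0.764, 0.645, 0.0]
wrist_force: [-0.4, 0.2, 0.7]
opening: 0.646
```

Emit:
arm_command(
  series=[
    [0,0,0.02,0,0,-6,0.055],
    [0,0,0.04,0,0,-6,0.055],
    [0,0,0.05,0,0,-6,0.055],
    [0,0,0.05,0,0,-6,0.055],
    [0,0,0.05,0,0,-6,0.055],
  ],
)

```text
time_s: 22.85
eef_pos: [0.6407, 0.2253, 0.1384]
eef_rot: [0.0, 0.731, 0.683, 0.0]
wrist_force: [0.0, -0.0, 0.4]
opening: 0.642
```

Run:
```python
from h import *
o=ctrl.get_obs(); print(o['eef_pos'],rot(o['eef_rot']).round(3).tolist(),o['opening'],o['q'])
im,d,m=snap('wrist','w11'); org(im,d,m,.042,(.59,.70,.1,.35))
```

```text
[0.64068014 0.22526793 0.13841406] [[0.068, 0.998, 0.001], [0.998, -0.068, 0.0], [0.0, 0.001, -1.0]] 0.6417854184888306 [ 1.63776265e-01  5.77245474e-01  1.43211109e+00 -2.79170163e-05
  1.13142861e+00  2.32032334e-01]
org [314. 215.] 13075 [0.6396 0.2273] [0.1434 0.0312] 85.65 meanz 0.0409
```

View pics/w11.png

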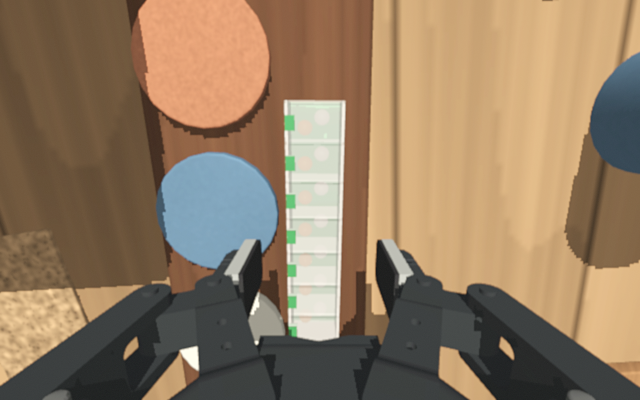

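The organizer at (315,220) is centred between the fingertips at (247,260) and (390,260). I'll come down to TCP z about 0.097 (tips above the coaster height) and close.

Emit:
arm_command(
  series=[
    [0,0,0.015,0,0,0,0.055],
    [0,0,0.028,0,0,0,0.055],
    [0,0,0.036,0,0,0,0.055],
    [0,0,0.041,0,0,0,0.055],
    [0,0,0.041,0,0,0,0.055],
  ],
)

```text
time_s: 23.4
eef_pos: [0.6394, 0.2255, 0.0951]
eef_rot: [-0.001, 0.731, 0.683, -0.001]
wrist_force: [-0.7, -0.4, 0.6]
opening: 0.645
```

Emit:
arm_command(
  series=[
    [0,0,0,0,0,0,0.045],
    [0,0,0,0,0,0,0.035],
    [0,0,0,0,0,0,0.02],
    [0,0,0,0,0,0,0.02],
    [0,0,0,0,0,0,0.02],
  ],
)

```text
time_s: 23.9
eef_pos: [0.6408, 0.2257, 0.0976]
eef_rot: [0.0, 0.731, 0.683, 0.001]
wrist_force: [-0.1, -0.3, 4.6]
opening: 0.364
```

Emit:
arm_command(
  series=[
    [0,0,-0.003,0,0,0,0.02],
    [0,0,-0.008,0,0,0,0.02],
    [0,0,-0.015,0,0,0,0.02],
    [0,0,-0.025,0,0,0,0.02],
    [0,0,-0.04,0,0,0,0.02],
  ],
)

```text
time_s: 24.4
eef_pos: [0.6397, 0.2256, 0.1369]
eef_rot: [-0.0, 0.731, 0.683, -0.001]
wrist_force: [-0.3, -0.1, -0.9]
opening: 0.359
```

Run:
```python
from h import *
o=ctrl.get_obs(); print(o['eef_pos'],o['eef_rot'],o['wrist_force'],o['opening'])
im,d,m=snap('wrist','w12'); org(im,d,m,.082,(.59,.70,.1,.35))
```

```text
[0.63966778 0.22555051 0.13694466] [-4.11605838e-04  7.30545284e-01  6.82863863e-01 -6.01908049e-04] [-0.27108154 -0.06053045 -0.87535884] 0.3593366382509223
org [319. 214.] 18384 [0.6388 0.2446] [0.0598 0.1104] 8.37 meanz 0.0804
```

View pics/w12.png

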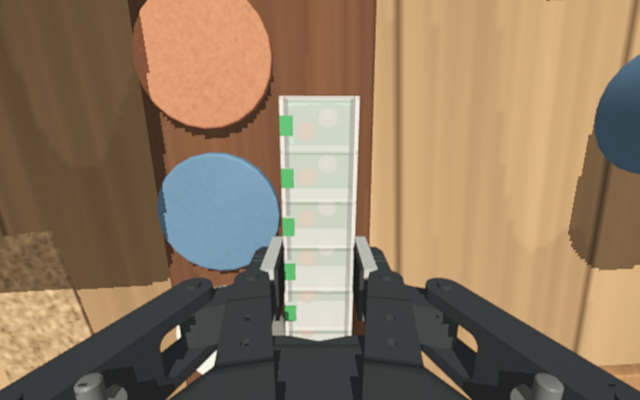

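It's held level (top rose 0.040 with the tool). I'll carry it over the mat and turn about -9°.

Emit:
arm_command(
  series=[
    [-0.01,-0.02,-0.02,0,0,0,0.02],
    [-0.03,-0.05,-0.03,0,0,0,0.02],
    [-0.05,-0.085,-0.03,0,0,0,0.02],
    [-0.07,-0.125,-0.03,0,0,0,0.02],
    [-0.085,-0.16,-0.03,0,0,0,0.02],
  ],
)

```text
time_s: 24.95
eef_pos: [0.4732, 0.1509, 0.1674]
eef_rot: [0.0, 0.731, 0.683, 0.0]
wrist_force: [-0.1, -0.4, -1.0]
opening: 0.358
```

Emit:
arm_command(
  series=[
    [-0.012,-0.025,0,0,0,-3,0.02],
    [-0.02,-0.043,0,0,0,-6,0.02],
    [-0.025,-0.053,0,0,0,-9,0.02],
    [-0.025,-0.053,0,0,0,-9,0.02],
    [-0.025,-0.053,0,0,0,-9,0.02],
  ],
)

```text
time_s: 25.45
eef_pos: [0.4211, 0.1303, 0.1676]
eef_rot: [0.001, 0.675, 0.738, 0.001]
wrist_force: [0.1, 1.1, -0.8]
opening: 0.355
```

Run:
```python
from h import *
o=ctrl.get_obs(); print(o['eef_pos'],rot(o['eef_rot']).round(3).tolist(),o['wrist_force'],o['opening'])
im,d,m=snap('wrist','w13')
im,d,m=snap('scene'); c=cv2.resize(im[150:260,270:400],None,fx=5,fy=5); cv2.imwrite('pics/sc13.png',c[:,:,::-1])
```

```text
[0.42113831 0.13029142 0.16763731] [[-0.088, 0.996, 0.002], [0.996, 0.088, 0.0], [-0.0, 0.002, -1.0]] [ 0.08349338  1.09541462 -0.81684947] 0.3550847816590385
```

View pics/w13.png

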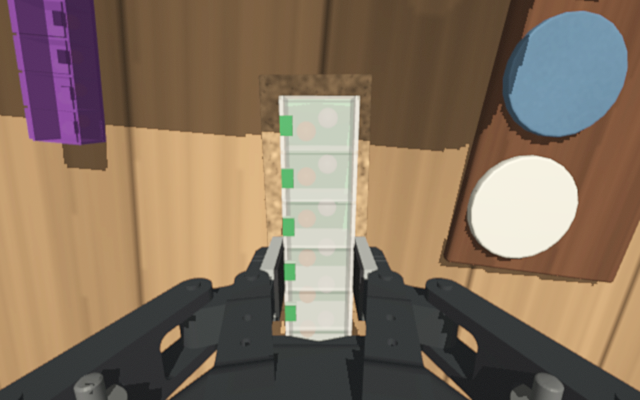

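The mat's far edge runs from (262,75) to (371,75), and the organizer sits centred above it. I'll check the mat centre by ray cast.

Run:
```python
from h import *
m=camera_model('wrist'); q=ray(m,[[262,75],[371,75],[265,200],[370,200]],.004); print(q.round(4))
e=(q[0]+q[1])/2; yv=np.array([-.088,.996,0]); print('width',np.linalg.norm(q[0]-q[1]),'centre',(e-.095*yv).round(4))
e2=(q[2]+q[3])/2; print(e-e2)
```

```text
[[0.3752 0.2202 0.004 ]
 [0.4514 0.227  0.004 ]
 [0.3813 0.1297 0.004 ]
 [0.4626 0.1369 0.004 ]]
width 0.07647550752515779 centre [0.4216 0.129  0.004 ]
[-0.00867639  0.09032094  0.        ]
```

Emit:
arm_command(
  series=[
    [0,0,0.025,0,0,0,0.02],
    [0,0,0.05,0,0,0,0.02],
    [0,0,0.066,0,0,0,0.02],
    [0,0,0.074,0,0,0,0.02],
    [0,0,0.077,0,0,0,0.02],
  ],
)

```text
time_s: 26.05
eef_pos: [0.4201, 0.1303, 0.0895]
eef_rot: [-0.001, 0.675, 0.738, -0.001]
wrist_force: [-13.3, -1.4, 34.6]
opening: 0.355
```

Emit:
arm_command(
  series=[
    [0,0,0,0,0,0,0.02],
    [0,0,0,0,0,0,0.035],
    [0,0,0,0,0,0,0.045],
    [0,0,0,0,0,0,0.055],
    [0,0,0,0,0,0,0.055],
  ],
)

```text
time_s: 26.55
eef_pos: [0.4205, 0.1302, 0.09]
eef_rot: [0.0, 0.675, 0.738, 0.0]
wrist_force: [0.0, -0.6, 0.2]
opening: 0.644
```

Emit:
arm_command(
  series=[
    [0,0,-0.01,0,0,0,0.055],
    [0,0,-0.03,0,0,0,0.055],
    [0,0,-0.07,0,0,0,0.055],
    [0,0,-0.12,0,0,0,0.055],
    [0,0,-0.17,0,0,0,0.055],
  ],
)

```text
time_s: 27.05
eef_pos: [0.4195, 0.1302, 0.2619]
eef_rot: [-0.0, 0.675, 0.738, -0.0]
wrist_force: [1.9, -0.2, -0.6]
opening: 0.645
```

Run:
```python
from h import *
o=ctrl.get_obs(); print(o['eef_pos'],o['eef_rot'],o['wrist_force'],o['opening'])
im,d,m=snap('wrist','w14'); org(im,d,m,.034,(.3,.52,.0,.3))
```

```text
[0.41949792 0.13023421 0.26191952] [-1.64418004e-04  6.74697777e-01  7.38094072e-01 -1.51356010e-04] [ 1.87436504 -0.17936857 -0.62489847] 0.6445136703351735
org [320. 180.] 4711 [0.4225 0.1298] [0.0315 0.1479] 4.91 meanz 0.0328
```

View pics/w14.png

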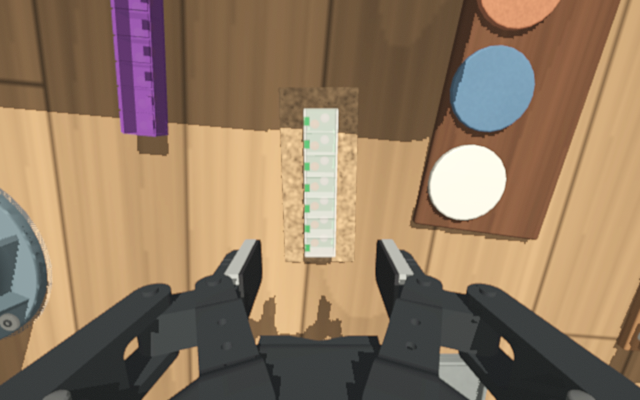

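The organizer lies on the mat at (0.4225, 0.1298) with yaw 4.9°, against a mat centre of about (0.4216, 0.129). Its top is at z about 0.033, so it's level. Next are the jars, red first. I'll keep the jaws along world X, since nothing blocks them now.

Emit:
arm_command(
  series=[
    [-0.02,0.01,0,0,0,2,0.07],
    [-0.05,0.025,0,0,0,4,0.07],
    [-0.085,0.045,0,0,0,5,0.07],
    [-0.125,0.065,0,0,0,5,0.07],
    [-0.16,0.08,0,0,0,5,0.07],
  ],
)

```text
time_s: 27.6
eef_pos: [0.5152, -0.0237, 0.2607]
eef_rot: [0.001, 0.706, 0.708, 0.0]
wrist_force: [-0.0, 0.9, 1.2]
opening: 0.819
```

Emit:
arm_command(
  series=[
    [-0.035,0.022,0,0,0,0,0.07],
    [-0.07,0.045,0,0,0,0,0.07],
    [-0.1,0.065,0,0,0,0,0.07],
    [-0.119,0.076,0,0,0,0,0.07],
    [-0.119,0.076,0,0,0,0,0.07],
  ],
)

```text
time_s: 28.1
eef_pos: [0.5914, -0.1436, 0.2602]
eef_rot: [0.001, 0.707, 0.707, -0.0]
wrist_force: [0.1, 1.2, -0.9]
opening: 0.824
```

Emit:
arm_command(
  series=[
    [0,0,0,0,0,0,0.07],
    [0,0,0,0,0,0,0.07],
    [0,0,0,0,0,0,0.07],
    [0,0,0,0,0,0,0.07],
    [0,0,0,0,0,0,0.07],
  ],
)

```text
time_s: 28.6
eef_pos: [0.5904, -0.1402, 0.2599]
eef_rot: [0.0, 0.706, 0.708, 0.0]
wrist_force: [-0.1, -0.4, 0.6]
opening: 0.818
```

Run:
```python
from h import *
o=ctrl.get_obs(); print(o['eef_pos'],rot(o['eef_rot']).round(3).tolist(),o['wrist_force'],o['opening'])
im,d,m=snap('wrist','w15'); caps(im,d,m,.09)
```

```text
[ 0.59042013 -0.14017936  0.25990923] [[-0.003, 1.0, 0.0], [1.0, 0.003, -0.0], [-0.0, 0.0, -1.0]] [-0.05239866 -0.44968763  0.63100677] 0.8181136880983322
cap [634.  42.] circ [ 0.8146 -0.0233] 0.0142 mean [ 0.8195 -0.022   0.0839] [118. 115. 104.]
cap [314. 197.] circ [ 0.588  -0.1369] 0.0465 mean [ 0.588  -0.137   0.0896] [212.  70.  65.]
cap [323. 297.] circ [ 0.5959 -0.227 ] 0.0504 mean [ 0.5964 -0.2272  0.0892] [ 62. 111. 183.]
cap [625. 326.] circ [ 0.8727 -0.2594] 0.0486 mean [ 0.866  -0.2545  0.0913] [132. 127. 118.]
```

Emit:
arm_command(
  series=[
    [0.001,-0.001,0.04,0,0,0,0.07],
    [0.001,-0.001,0.08,0,0,0,0.07],
    [0.001,-0.001,0.115,0,0,0,0.07],
    [0.001,-0.001,0.14,0,0,0,0.07],
    [0.001,-0.001,0.152,0,0,0,0.07],
  ],
)

```text
time_s: 29.15
eef_pos: [0.588, -0.139, 0.1048]
eef_rot: [-0.002, 0.706, 0.708, -0.001]
wrist_force: [-0.3, 0.3, 0.4]
opening: 0.819
```

Emit:
arm_command(
  series=[
    [0,0,0,0,0,0,0.06],
    [0,0,0,0,0,0,0.03],
    [0,0,0,0,0,0,0.03],
    [0,0,0,0,0,0,0.03],
    [0,0,0,0,0,0,0.03],
  ],
)

```text
time_s: 29.65
eef_pos: [0.5903, -0.1401, 0.1091]
eef_rot: [0.001, 0.706, 0.708, 0.0]
wrist_force: [0.4, -0.7, 3.3]
opening: 0.55
```

Emit:
arm_command(
  series=[
    [0,0,-0.005,0,0,0,0.03],
    [0,0,-0.02,0,0,0,0.03],
    [0,0,-0.05,0,0,0,0.03],
    [0,0,-0.09,0,0,0,0.03],
    [0,0,-0.13,0,0,0,0.03],
  ],
)

```text
time_s: 30.15
eef_pos: [0.5891, -0.1396, 0.2397]
eef_rot: [-0.0, 0.706, 0.708, -0.0]
wrist_force: [0.9, -1.2, -1.5]
opening: 0.543
```

Emit:
arm_command(
  series=[
    [0.015,0,0,0,0,0,0.03],
    [0.045,0,0,0,0,0,0.03],
    [0.085,0,0,0,0,0,0.03],
    [0.125,0,0,0,0,0,0.03],
    [0.165,0,0,0,0,0,0.03],
  ],
)

```text
time_s: 30.65
eef_pos: [0.5885, 0.027, 0.2379]
eef_rot: [-0.0, 0.706, 0.708, -0.0]
wrist_force: [1.1, 0.4, -0.6]
opening: 0.548
```

Emit:
arm_command(
  series=[
    [0.04,0,0,0,0,0,0.03],
    [0.08,0,0,0,0,0,0.03],
    [0.12,-0.003,0,0,0,0,0.03],
    [0.16,-0.006,0,0,0,0,0.03],
    [0.2,-0.006,0,0,0,0,0.03],
  ],
)

```text
time_s: 31.15
eef_pos: [0.5816, 0.2272, 0.2378]
eef_rot: [-0.0, 0.706, 0.708, -0.0]
wrist_force: [0.8, -1.3, -1.5]
opening: 0.548
```

Emit:
arm_command(
  series=[
    [0.04,0,0,0,0,0,0.03],
    [0.075,0,0,0,0,0,0.03],
    [0.1,0,0.02,0,0,0,0.03],
    [0.1,0,0.05,0,0,0,0.03],
    [0.1,0,0.07,0,0,0,0.03],
  ],
)

```text
time_s: 31.65
eef_pos: [0.5807, 0.3264, 0.1657]
eef_rot: [-0.001, 0.705, 0.709, -0.001]
wrist_force: [-0.8, 0.4, -2.1]
opening: 0.543
```

Run:
```python
from h import *
o=ctrl.get_obs(); print(o['eef_pos'],rot(o['eef_rot']).round(3).tolist(),o['wrist_force'],o['opening'])
im,d,m=snap('wrist','w16')
```

```text
[0.58071484 0.32643872 0.16572185] [[-0.005, 1.0, -0.002], [1.0, 0.005, -0.001], [-0.001, -0.002, -1.0]] [-0.78382766  0.41863291 -2.09265694] 0.543291758140676
```

View pics/w16.png

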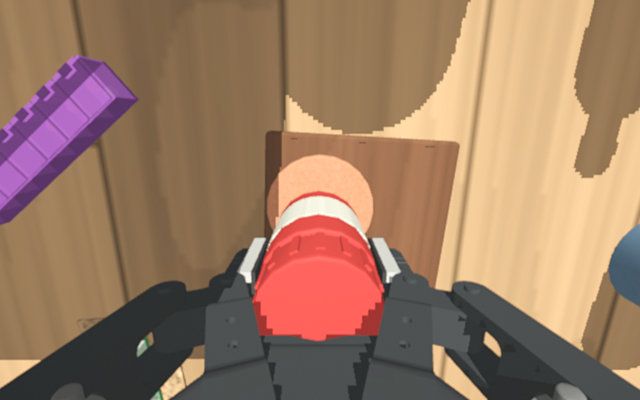

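Red is above its coaster, whose visible rim is centred near u=321, matching the jar. I'll lower it, release, lift and go to blue.

Emit:
arm_command(
  series=[
    [0,0.002,0.015,0,0,0,0.03],
    [0,0.002,0.028,0,0,0,0.03],
    [0,0.002,0.037,0,0,0,0.03],
    [0,0.002,0.042,0,0,0,0.03],
    [0,0.002,0.044,0,0,0,0.03],
  ],
)

```text
time_s: 32.2
eef_pos: [0.5843, 0.325, 0.124]
eef_rot: [-0.0, 0.706, 0.708, -0.0]
wrist_force: [-6.2, -3.0, 10.5]
opening: 0.548
```

Emit:
arm_command(
  series=[
    [0,0,0,0,0,0,0.03],
    [0,0,0,0,0,0,0.05],
    [0,0,0,0,0,0,0.06],
    [0,0,0,0,0,0,0.07],
    [0,0,0,0,0,0,0.07],
  ],
)

```text
time_s: 32.7
eef_pos: [0.5846, 0.3253, 0.124]
eef_rot: [0.0, 0.706, 0.708, 0.0]
wrist_force: [-0.8, 0.4, -0.6]
opening: 0.824
```

Emit:
arm_command(
  series=[
    [0,0,-0.01,0,0,0,0.07],
    [0,0,-0.03,0,0,0,0.07],
    [0,0,-0.07,0,0,0,0.07],
    [0,0,-0.11,0,0,0,0.07],
    [0,0,-0.13,0,0,0,0.07],
  ],
)

```text
time_s: 33.2
eef_pos: [0.5858, 0.3258, 0.2592]
eef_rot: [0.001, 0.706, 0.708, 0.003]
wrist_force: [0.5, 0.1, 0.3]
opening: 0.821
```

Emit:
arm_command(
  series=[
    [-0.02,0,0,0,0,0,0.07],
    [-0.06,0,0,0,0,0,0.07],
    [-0.105,0,0,0,0,0,0.07],
    [-0.15,0,0,0,0,0,0.07],
    [-0.2,0.005,0,0,0,0,0.07],
  ],
)

```text
time_s: 33.7
eef_pos: [0.5884, 0.1235, 0.2526]
eef_rot: [-0.001, 0.706, 0.708, -0.001]
wrist_force: [0.5, -0.1, 0.1]
opening: 0.822
```

Run:
```python
from h import *
o=ctrl.get_obs(); print(o['eef_pos'],rot(o['eef_rot']).round(3).tolist(),o['wrist_force'],o['opening'])
im,d,m=snap('wrist','w17');caps(im,d,m,.105)
```

```text
[0.58835929 0.12351349 0.25261155] [[-0.003, 1.0, -0.002], [1.0, 0.003, -0.0], [-0.0, -0.002, -1.0]] [ 0.46168729 -0.14905356  0.14219437] 0.8218481984175062
cap [616. 311.] circ [0.828  0.0396] 0.0412 mean [0.837  0.0341 0.0967] [112. 145. 166.]
cap [630. 364.] circ [ 0.8492 -0.0114] 0.028 mean [ 0.862  -0.0184  0.0967] [245. 241. 226.]
```

Emit:
arm_command(
  series=[
    [-0.045,0,0,0,0,0,0.07],
    [-0.09,0,0,0,0,0,0.07],
    [-0.135,0,0,0,0,0,0.07],
    [-0.18,0,0,0,0,0,0.07],
    [-0.22,0.005,0,0,0,0,0.07],
  ],
)

```text
time_s: 34.25
eef_pos: [0.5939, -0.097, 0.2528]
eef_rot: [-0.001, 0.707, 0.708, -0.001]
wrist_force: [0.6, 0.1, -0.2]
opening: 0.815
```

Emit:
arm_command(
  series=[
    [-0.045,0,0,0,0,0,0.07],
    [-0.09,0.005,0,0,0,0,0.07],
    [-0.125,0.005,0,0,0,0,0.07],
    [-0.137,0.005,0,0,0,0,0.07],
    [-0.137,0.005,0,0,0,0,0.07],
  ],
)

```text
time_s: 34.75
eef_pos: [0.5996, -0.2334, 0.2527]
eef_rot: [-0.001, 0.707, 0.707, -0.0]
wrist_force: [0.5, 0.7, -0.3]
opening: 0.818
```

Emit:
arm_command(
  series=[
    [0,0,0,0,0,0,0.07],
    [0,0,0,0,0,0,0.07],
    [0,0,0,0,0,0,0.07],
    [0,0,0,0,0,0,0.07],
    [0,0,0,0,0,0,0.07],
  ],
)

```text
time_s: 35.25
eef_pos: [0.6009, -0.2307, 0.2538]
eef_rot: [0.0, 0.706, 0.708, 0.0]
wrist_force: [-0.4, 0.7, 0.5]
opening: 0.818
```

Run:
```python
from h import *
im,d,m=snap('wrist','w18'); caps(im,d,m,.09)
```

```text
cap [311. 201.] circ [ 0.5964 -0.229 ] 0.0465 mean [ 0.5966 -0.2289  0.0896] [ 63. 114. 185.]
cap [635. 239.] circ [ 0.8605 -0.2593] 0.0299 mean [ 0.8638 -0.2617  0.0846] [116. 108.  95.]
cap [320. 302.] circ [ 0.6035 -0.3183] 0.0502 mean [ 0.6038 -0.3188  0.0892] [230. 222. 209.]
cap [611. 335.] circ [ 0.8569 -0.3498] 0.0632 mean [ 0.8614 -0.3502  0.0897] [159. 156. 147.]
cap [498. 390.] circ [ 0.7714 -0.408 ] 0.0298 mean [ 0.7715 -0.4127  0.0884] [81. 80. 75.]
```

Emit:
arm_command(
  series=[
    [0.001,-0.003,0.04,0,0,0,0.07],
    [0.001,-0.003,0.08,0,0,0,0.07],
    [0.001,-0.003,0.115,0,0,0,0.07],
    [0.001,-0.003,0.135,0,0,0,0.07],
    [0.001,-0.003,0.145,0,0,0,0.07],
  ],
)

```text
time_s: 35.8
eef_pos: [0.5964, -0.2296, 0.1059]
eef_rot: [-0.002, 0.706, 0.708, -0.0]
wrist_force: [0.4, -0.4, -0.7]
opening: 0.819
```

Emit:
arm_command(
  series=[
    [0,0,0,0,0,0,0.06],
    [0,0,0,0,0,0,0.03],
    [0,0,0,0,0,0,0.03],
    [0,0,0,0,0,0,0.03],
    [0,0,0,0,0,0,0.03],
  ],
)

```text
time_s: 36.3
eef_pos: [0.5985, -0.2309, 0.1102]
eef_rot: [0.001, 0.706, 0.708, 0.0]
wrist_force: [-0.2, 0.9, 3.4]
opening: 0.545
```

Emit:
arm_command(
  series=[
    [0,0,-0.005,0,0,0,0.03],
    [0,0,-0.02,0,0,0,0.03],
    [0,0,-0.05,0,0,0,0.03],
    [0,0,-0.09,0,0,0,0.03],
    [0,0,-0.13,0,0,0,0.03],
  ],
)

```text
time_s: 36.8
eef_pos: [0.5973, -0.2303, 0.2406]
eef_rot: [-0.0, 0.706, 0.708, -0.0]
wrist_force: [0.1, -1.0, -1.3]
opening: 0.548
```

Emit:
arm_command(
  series=[
    [0.015,0,0,0,0,0,0.03],
    [0.045,0,0,0,0,0,0.03],
    [0.085,0,0,0,0,0,0.03],
    [0.125,-0.005,0,0,0,0,0.03],
    [0.165,-0.01,0,0,0,0,0.03],
  ],
)

```text
time_s: 37.3
eef_pos: [0.5867, -0.0638, 0.239]
eef_rot: [-0.0, 0.706, 0.708, 0.0]
wrist_force: [0.1, 0.4, -1.6]
opening: 0.544
```

Emit:
arm_command(
  series=[
    [0.04,0,0,0,0,0,0.03],
    [0.08,0,0,0,0,0,0.03],
    [0.12,-0.003,0,0,0,0,0.03],
    [0.16,-0.006,0,0,0,0,0.03],
    [0.2,-0.01,0,0,0,0,0.03],
  ],
)

```text
time_s: 37.8
eef_pos: [0.5762, 0.1363, 0.2391]
eef_rot: [0.0, 0.706, 0.708, 0.0]
wrist_force: [0.2, -0.8, -0.6]
opening: 0.545
```

Emit:
arm_command(
  series=[
    [0.04,0,0,0,0,0,0.03],
    [0.075,0,0,0,0,0,0.03],
    [0.1,0,0.02,0,0,0,0.03],
    [0.1,0,0.05,0,0,0,0.03],
    [0.1,0,0.07,0,0,0,0.03],
  ],
)

```text
time_s: 38.3
eef_pos: [0.5752, 0.2358, 0.1673]
eef_rot: [-0.0, 0.705, 0.709, -0.001]
wrist_force: [-0.1, -0.8, -2.6]
opening: 0.545
```

Emit:
arm_command(
  series=[
    [0,0,0,0,0,0,0.03],
    [0,0,0,0,0,0,0.03],
    [0,0,0,0,0,0,0.03],
    [0,0,0,0,0,0,0.03],
    [0,0,0,0,0,0,0.03],
  ],
)

```text
time_s: 38.8
eef_pos: [0.5773, 0.2344, 0.17]
eef_rot: [0.001, 0.706, 0.708, 0.001]
wrist_force: [0.6, 0.5, -0.9]
opening: 0.549
```

Run:
```python
from h import *
o=ctrl.get_obs(); print(o['eef_pos'],rot(o['eef_rot']).round(3).tolist(),o['wrist_force'],o['opening'])
im,d,m=snap('wrist','w19'); caps(im,d,m,.105)
```

```text
[0.57726088 0.23439626 0.1700132 ] [[-0.002, 1.0, 0.002], [1.0, 0.002, 0.0], [0.0, 0.002, -1.0]] [ 0.55464949  0.52551866 -0.89831474] 0.5486071049493537
cap [337.  50.] circ [0.5861 0.3254] 0.0453 mean [0.586  0.3252 0.1049] [251. 107.  99.]
cap [318. 227.] circ [0.5788 0.2368] 0.079 mean [0.5786 0.2515 0.1073] [191. 193. 187.]
```

View pics/w19.png

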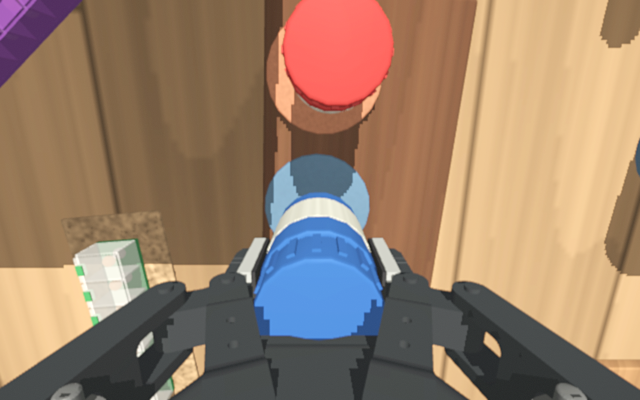

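Red stands on its coaster, cap at (0.586, 0.325), about 2.6 mm off centre. Blue is centred over its own. I'll lower it, release, and go for white.

Emit:
arm_command(
  series=[
    [0.001,0.001,0.015,0,0,0,0.03],
    [0.001,0.001,0.028,0,0,0,0.03],
    [0.001,0.001,0.037,0,0,0,0.03],
    [0.001,0.001,0.041,0,0,0,0.03],
    [0.001,0.001,0.043,0,0,0,0.03],
  ],
)

```text
time_s: 39.35
eef_pos: [0.5766, 0.2353, 0.1251]
eef_rot: [-0.001, 0.706, 0.708, -0.002]
wrist_force: [-9.5, -2.3, 15.2]
opening: 0.546
```

Emit:
arm_command(
  series=[
    [0,0,0,0,0,0,0.03],
    [0,0,0,0,0,0,0.05],
    [0,0,0,0,0,0,0.06],
    [0,0,0,0,0,0,0.07],
    [0,0,0,0,0,0,0.07],
  ],
)

```text
time_s: 39.85
eef_pos: [0.5777, 0.2355, 0.1258]
eef_rot: [0.0, 0.706, 0.708, 0.0]
wrist_force: [1.2, -0.2, 0.6]
opening: 0.821
```

Emit:
arm_command(
  series=[
    [0,0,-0.01,0,0,0,0.07],
    [0,0,-0.03,0,0,0,0.07],
    [0,0,-0.07,0,0,0,0.07],
    [0,0,-0.11,0,0,0,0.07],
    [0,0,-0.13,0,0,0,0.07],
  ],
)

```text
time_s: 40.35
eef_pos: [0.5791, 0.2358, 0.261]
eef_rot: [0.002, 0.706, 0.708, 0.003]
wrist_force: [1.1, 0.1, -0.1]
opening: 0.82
```

Emit:
arm_command(
  series=[
    [-0.02,0,0,0,0,0,0.07],
    [-0.06,0,0,0,0,0,0.07],
    [-0.105,0,0,0,0,0,0.07],
    [-0.15,0.005,0,0,0,0,0.07],
    [-0.2,0.01,0,0,0,0,0.07],
  ],
)

```text
time_s: 40.85
eef_pos: [0.588, 0.0346, 0.2568]
eef_rot: [0.0, 0.706, 0.708, 0.001]
wrist_force: [0.5, -0.1, -0.1]
opening: 0.823
```

Emit:
arm_command(
  series=[
    [-0.045,0,0,0,0,0,0.07],
    [-0.09,0,0,0,0,0,0.07],
    [-0.135,0,0,0,0,0,0.07],
    [-0.18,0.005,0,0,0,0,0.07],
    [-0.22,0.01,0,0,0,0,0.07],
  ],
)

```text
time_s: 41.35
eef_pos: [0.5985, -0.1866, 0.2569]
eef_rot: [0.001, 0.707, 0.708, 0.0]
wrist_force: [0.2, 1.1, -0.3]
opening: 0.819
```

Emit:
arm_command(
  series=[
    [-0.045,0,0,0,0,0,0.07],
    [-0.09,0.005,0,0,0,0,0.07],
    [-0.125,0.007,0,0,0,0,0.07],
    [-0.137,0.007,0,0,0,0,0.07],
    [-0.137,0.007,0,0,0,0,0.07],
  ],
)

```text
time_s: 41.85
eef_pos: [0.6055, -0.323, 0.256]
eef_rot: [0.0, 0.707, 0.707, 0.0]
wrist_force: [-0.4, -0.4, -0.2]
opening: 0.817
```

Emit:
arm_command(
  series=[
    [0,0,0,0,0,0,0.07],
    [0,0,0,0,0,0,0.07],
    [0,0,0,0,0,0,0.07],
    [0,0,0,0,0,0,0.07],
    [0,0,0,0,0,0,0.07],
  ],
)

```text
time_s: 42.35
eef_pos: [0.6061, -0.3205, 0.2559]
eef_rot: [0.0, 0.706, 0.708, 0.0]
wrist_force: [-0.6, 0.9, -0.8]
opening: 0.817
```

Run:
```python
from h import *
im,d,m=snap('wrist','w20'); caps(im,d,m,.09)
```

```text
cap [314. 203.] circ [ 0.6042 -0.3208] 0.0467 mean [ 0.6039 -0.3205  0.0896] [237. 229. 216.]
cap [554. 250.] circ [ 0.8165 -0.3709] 0.113 mean [ 0.8004 -0.3604  0.0901] [135. 132. 124.]
cap [492. 387.] circ [ 0.7717 -0.4952] 0.0383 mean [ 0.7715 -0.4997  0.0891] [84. 82. 77.]
```

Emit:
arm_command(
  series=[
    [-0.001,-0.001,0.04,0,0,0,0.07],
    [-0.001,-0.001,0.08,0,0,0,0.07],
    [-0.001,-0.001,0.115,0,0,0,0.07],
    [-0.001,-0.001,0.137,0,0,0,0.07],
    [-0.001,-0.001,0.147,0,0,0,0.07],
  ],
)

```text
time_s: 42.9
eef_pos: [0.6035, -0.3211, 0.1054]
eef_rot: [-0.002, 0.706, 0.708, -0.0]
wrist_force: [-0.5, -0.1, -1.0]
opening: 0.822
```

Emit:
arm_command(
  series=[
    [0,0,0,0,0,0,0.06],
    [0,0,0,0,0,0,0.03],
    [0,0,0,0,0,0,0.03],
    [0,0,0,0,0,0,0.03],
    [0,0,0,0,0,0,0.03],
  ],
)

```text
time_s: 43.4
eef_pos: [0.6056, -0.3228, 0.1103]
eef_rot: [0.001, 0.706, 0.708, 0.0]
wrist_force: [0.0, -0.7, 2.7]
opening: 0.545
```

Emit:
arm_command(
  series=[
    [0,0,-0.005,0,0,0,0.03],
    [0,0,-0.02,0,0,0,0.03],
    [0,0,-0.05,0,0,0,0.03],
    [0,0,-0.09,0,0,0,0.03],
    [0,0,-0.13,0,0,0,0.03],
  ],
)

```text
time_s: 43.9
eef_pos: [0.6046, -0.322, 0.2405]
eef_rot: [-0.0, 0.706, 0.708, -0.0]
wrist_force: [0.2, -1.1, -0.2]
opening: 0.544
```

Emit:
arm_command(
  series=[
    [0.015,0,0,0,0,0,0.03],
    [0.045,0,0,0,0,0,0.03],
    [0.085,0,0,0,0,0,0.03],
    [0.125,-0.005,0,0,0,0,0.03],
    [0.165,-0.01,0,0,0,0,0.03],
  ],
)

```text
time_s: 44.4
eef_pos: [0.5939, -0.1555, 0.239]
eef_rot: [-0.0, 0.706, 0.708, 0.0]
wrist_force: [0.0, 0.5, -0.9]
opening: 0.543
```

Emit:
arm_command(
  series=[
    [0.04,0,0,0,0,0,0.03],
    [0.08,-0.005,0,0,0,0,0.03],
    [0.12,-0.01,0,0,0,0,0.03],
    [0.16,-0.015,0,0,0,0,0.03],
    [0.2,-0.02,0,0,0,0,0.03],
  ],
)

```text
time_s: 44.9
eef_pos: [0.5733, 0.0445, 0.2391]
eef_rot: [0.0, 0.706, 0.708, 0.0]
wrist_force: [-0.2, 0.1, -0.5]
opening: 0.547
```

Emit:
arm_command(
  series=[
    [0.04,0,0,0,0,0,0.03],
    [0.075,0,0,0,0,0,0.03],
    [0.101,0,0.02,0,0,0,0.03],
    [0.101,0,0.05,0,0,0,0.03],
    [0.101,0,0.07,0,0,0,0.03],
  ],
)

```text
time_s: 45.4
eef_pos: [0.5725, 0.1452, 0.1674]
eef_rot: [-0.0, 0.705, 0.709, -0.0]
wrist_force: [0.7, -0.6, -0.8]
opening: 0.548
```

Emit:
arm_command(
  series=[
    [0,0,0,0,0,0,0.03],
    [0,0,0,0,0,0,0.03],
    [0,0,0,0,0,0,0.03],
    [0,0,0,0,0,0,0.03],
    [0,0,0,0,0,0,0.03],
  ],
)

```text
time_s: 45.9
eef_pos: [0.5744, 0.1435, 0.1699]
eef_rot: [0.001, 0.706, 0.708, 0.001]
wrist_force: [-0.2, 0.2, -2.0]
opening: 0.547
```

Run:
```python
from h import *
o=ctrl.get_obs(); print(o['eef_pos'],rot(o['eef_rot']).round(3).tolist(),o['wrist_force'],o['opening'])
im,d,m=snap('wrist','w21'); caps(im,d,m,.105)
```

```text
[0.57441999 0.1435248  0.1699256 ] [[-0.002, 1.0, 0.002], [1.0, 0.002, 0.0], [0.0, 0.002, -1.0]] [-0.22314017  0.16061557 -2.00747154] 0.5468451041224751
cap [326.  50.] circ [0.5786 0.2344] 0.0451 mean [0.5787 0.2343 0.1049] [ 73. 123. 192.]
cap [318. 224.] circ [0.5759 0.1506] 0.0634 mean [0.5758 0.1619 0.107 ] [180. 178. 163.]
```

Blue stands on its coaster within 1 mm. White goes down next, then I retreat to a height for a final look.

Emit:
arm_command(
  series=[
    [0.001,0,0.015,0,0,0,0.03],
    [0.001,0,0.028,0,0,0,0.03],
    [0.001,0,0.037,0,0,0,0.03],
    [0.001,0,0.041,0,0,0,0.03],
    [0.001,0,0.043,0,0,0,0.03],
  ],
)

```text
time_s: 46.45
eef_pos: [0.5727, 0.1447, 0.1253]
eef_rot: [-0.001, 0.706, 0.708, -0.002]
wrist_force: [-9.2, -1.1, 18.6]
opening: 0.546
```

Emit:
arm_command(
  series=[
    [0,0,0,0,0,0,0.03],
    [0,0,0,0,0,0,0.05],
    [0,0,0,0,0,0,0.06],
    [0,0,0,0,0,0,0.07],
    [0,0,0,0,0,0,0.07],
  ],
)

```text
time_s: 46.95
eef_pos: [0.5739, 0.1447, 0.1258]
eef_rot: [0.0, 0.706, 0.708, 0.0]
wrist_force: [-0.4, -0.5, 1.3]
opening: 0.817
```

Emit:
arm_command(
  series=[
    [0,0,-0.01,0,0,0,0.07],
    [0,0,-0.03,0,0,0,0.07],
    [0,0,-0.07,0,0,0,0.07],
    [0,0,-0.12,0,0,0,0.07],
    [0,0,-0.17,0,0,0,0.07],
  ],
)

```text
time_s: 47.45
eef_pos: [0.5733, 0.1447, 0.2979]
eef_rot: [-0.0, 0.706, 0.708, -0.0]
wrist_force: [0.4, -0.1, 0.3]
opening: 0.816
```

Emit:
arm_command(
  series=[
    [0,-0.02,-0.03,0,0,0,0.07],
    [0,-0.05,-0.06,0,0,0,0.07],
    [0,-0.08,-0.08,0,0,0,0.07],
    [0,-0.08,-0.08,0,0,0,0.07],
    [0,-0.08,-0.08,0,0,0,0.07],
  ],
)

```text
time_s: 47.95
eef_pos: [0.4937, 0.1446, 0.3771]
eef_rot: [0.001, 0.706, 0.708, 0.001]
wrist_force: [0.0, -0.1, 0.7]
opening: 0.822
```

Run:
```python
from h import *
o=ctrl.get_obs(); print(o['eef_pos'],o['time_s'],o['wrist_force'],o['opening'])
im,d,m=snap('wrist','w22'); caps(im,d,m,.105); org(im,d,m,.034,(.3,.52,.0,.3))
```

```text
[0.49370009 0.14457075 0.37711784] 47.95 [ 0.01154712 -0.12553627  0.7195435 ] 0.82168281493871
cap [409.   9.] circ [0.5848 0.3181] 0.045 mean [0.5846 0.3129 0.1038] [206.  75.  70.]
cap [397.  92.] circ [0.5775 0.235 ] 0.0466 mean [0.5777 0.2356 0.1046] [ 76. 131. 203.]
cap [388. 176.] circ [0.5732 0.1462] 0.0472 mean [0.5739 0.1464 0.1046] [250. 244. 231.]
cap [609. 265.] circ [0.848  0.0372] 0.0772 mean [0.8564 0.0341 0.0969] [124. 158. 179.]
cap [601. 303.] circ [ 0.8506 -0.0144] 0.0845 mean [ 0.8602 -0.0197  0.0968] [248. 246. 231.]
org [264. 175.] 2576 [0.4235 0.1298] [0.0325 0.1484] 4.87 meanz 0.0327
```

```bash
python3 -c "
from h import *
print(ctrl.hand_in())"
```

```text
the job is handed in; nothing more can be done
None
```

The job is done and handed in at about 48 s of the 144 s allowed. I moved the three jars upright into the tray and laid the organizer on the cork mat. Then I stood each jar back on the coaster of its own colour.

The last checks, from the wrist camera:

| Item | Found at (x, y) | Target centre | Offset | Top height found / nominal |
|---|---|---|---|---|
| White jar | (0.573, 0.146) | (0.574, 0.1445) | about 2 mm | 0.105 / 0.105 m |
| Blue jar | (0.5775, 0.235) | (0.5785, 0.235) | about 1 mm | 0.105 / 0.105 m |
| Red jar | (0.586, 0.325) | (0.584, 0.3265) | about 3 mm | 0.105 / 0.105 m |
| Organizer | (0.4235, 0.130) | (0.4216, 0.129) | about 2 mm | 0.033 / 0.034 m |

- **Organizer angle:** its yaw is 4.9°, against about 5° for the mat.
- **Gripper:** it was open and clear of everything at hand-in.
- **Red jar:** in the final frame it was cut off by the image edge, so its figure comes from the close view after it was placed. Nothing approached it afterwards.
- **Final picture not viewed:** I had reached the limit of 16, so the last check rests on the measured numbers alone.
- **Camera bias:** readings of the same jar differed by up to about 4 mm when the tool was turned, well within the tolerances.
- **Whisk:** I never reached near it, but I did not measure its position again at the end.
- **Contact force:** setting the organizer down pressed the wrist to about 35 N for a moment.

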